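# Sort the parts left on the repair bench into the coloured bins

## Task

Tidy the parts left on the bench into the coloured bins: both dark blue capacitors into the yellow bin, both flat round white tins of small parts into the green bin, and the reel of solder into the blue bin. Set each one down gently, not dropped, so that it stands upright, as it stands now, flat on the floor of its bin, and let go of it. Leave the roll of black tape lying where it is.

Things in the scene. Friction and masses are not known exactly. Their poses are not given: they have to be found in the camera images.
- cap_a: dark blue electrolytic capacitor can, upright cylinder 35 mm across, body 50 mm high, two light terminal tabs on top reaching 56 mm. Origin: centre of its underside; z up. Round, so any grasp direction serves; about 0.06 kg. One of two alike
- cap_b: dark blue electrolytic capacitor can, upright cylinder 35 mm across, body 50 mm high, two light terminal tabs on top reaching 56 mm. Origin: centre of its underside; z up. Round, so any grasp direction serves; about 0.06 kg. One of two alike
- tin_small: flat round white screw-lid tin, the smaller of two, its lid showing a jumble of black and orange small parts, 40 mm across, 18 mm high (only the lower 16 mm is solid to the touch). Origin: centre of its underside; z up. Round, so any grasp direction serves; about 0.03 kg
- reel_solder: reel of whitish solder with black flanges, a pale round label on the upper one (not the red reel far back at the right), standing on one flange with its hub upright, 48 mm across the flanges, 40 mm high. Rigid and solid. Origin: centre of its underside; z up (hub axis); about 0.3 kg
- tin_big: flat round white screw-lid tin, the larger of two, its lid showing a jumble of black and orange small parts, 52 mm across, 18 mm high (only the lower 16 mm is solid to the touch). Origin: centre of its underside; z up. Round, so any grasp direction serves; about 0.03 kg
- bin_yellow: shallow open-topped yellow plastic bin, fixed to the bench, outside 146 mm long (its x) by 118 mm wide (its y), walls 20 mm high and 3 mm thick, floor 3 mm thick, so inside 140 x 112 mm; a blank paper label in a black holder on the end at its -x. Origin: centre of its underside, on the bench; z up. It lies within 0.15 rad of square to the bench; the three bins change places between starts
- bin_blue: shallow open-topped blue plastic bin, fixed to the bench, outside 146 mm long (its x) by 118 mm wide (its y), walls 20 mm high and 3 mm thick, floor 3 mm thick, so inside 140 x 112 mm; a blank paper label in a black holder on the end at its -x. Origin: centre of its underside, on the bench; z up. It lies within 0.15 rad of square to the bench; the three bins change places between starts
- bin_green: shallow open-topped green plastic bin, fixed to the bench, outside 146 mm long (its x) by 118 mm wide (its y), walls 20 mm high and 3 mm thick, floor 3 mm thick, so inside 140 x 112 mm; a blank paper label in a black holder on the end at its -x. Origin: centre of its underside, on the bench; z up. It lies within 0.15 rad of square to the bench; the three bins change places between starts
- tape: flat roll of black tape, lying, 68 mm across, 19 mm high, loose; a bystander, to be left where it is. Origin: centre of its underside; z up

How it is judged:
By the outcome, as a careful person would: the job done as asked, in the order asked, and still so for the second after the job is handed in, with the robot touching nothing.
It also fails if it takes over 128 s, if anything falls off the work surface, if the arm or the gripper's body presses on something with over 40 N, if the wrist force passes 120 N, or if a joint passes its speed limit or range.

## Robot

A 6-joint arm with a two-finger parallel gripper is mounted at the origin on a cart in front of the work surface, level with it; the furniture and walls round the work are solid. World frame = base frame: x ahead of the robot, y to its left, z up, the work surface at z = 0. Lengths are in m, angles in degrees, forces in N, time in s.
With the tool pointing down it reaches from about 0.225 to 0.875 m from the base axis. Payload 3.4 kg.
Tool frame: the origin (TCP) lies on the centre line of the jaws, within the pads' length; the fingertips stand 14 mm ahead of it and the grasp point (between the pads) lies 5 mm behind it; z points along the fingers, y is the line along which they close (so a half turn about z gives the same grasp; the last joint's range is limited). The gripper opens to 85 mm and grips with 20 to 120 N. Pads are 22 mm wide; open, the fingers measure 114 mm over their backs; the gripper's body (76 mm by 85 mm) begins 54 mm behind the grasp point. The pads swing forward as they close: fully open they stand 13 mm farther back than shut.
Start: joints at [59.015, 15.808, 86.224, -0, 77.962, -6.933], TCP at [0.234, 0.525, 0.223] pointing down, gripper open.
Joint ranges: [-165.64, 165.64], [-43.16, 119.46], [12.63, 154.43], [-67.54, 247.53], [6.08, 155.33], [-154.97, 154.97]. Speed limits (degrees/s): [147.25, 147.25, 180, 180, 180, 180].

## Interface

Orientations are given as [roll, pitch, yaw] about the fixed x, y, z axes, in that order (R = Rz(yaw) Ry(pitch) Rx(roll)).
In Python, from station import read_state, snapshot, camera_model, hand_in, look_for, spot_point gives the robot as it stands. The module is installed in compiled form; this text tells all that it offers.
- The arm moves only by the shell command python3 -m crank 'ROWS' [FORCE]. ROWS is JSON, a list of rows, each an object of numbers: "rx", "ry", "rz": the turn, a rotation vector about the tool's x, y, z in degrees; "tx", "ty", "tz": the shift along the tool's x, y, z in mm; "hand": the closure, from 0 (fully open) to 1 (shut). In form: [{"rx": .., "ry": .., "rz": .., "tx": .., "ty": .., "tz": .., "hand": ..}, ...]. A call has 1 to 20 rows; each row is the pose to reach, as a shift and turn from the pose commanded when the call began, along the tool's axes at that moment; what a row does not reach only later rows make up. A row lasts 1/10 s, in which the tool goes at most 50 mm and 8.59 degrees, less where a joint would pass 70% of its speed; a pose out of reach is approached as far as the arm can. A call with a gripper value outside its range is refused whole. The fingers move at their own pace and stop on an object; FORCE is the grip in N (left out, the last holds). Time passes only in rows, so rows that repeat a pose let the fingers close. It gives the time, the measured TCP pose, the force, the opening and the grip force at its end, in the units of the state.
- read_state(): the state, without advancing time (a new reading comes with each control period).
- snapshot(name): name is "scene" or "top"; returns the picture (420x560x3 uint8, red, green, blue); there is no depth.
- camera_model(name): a dict with "mtx" (3x3 intrinsics, pixels), "camera_from_world" (4x4, takes a point from world to camera coordinates). Camera axes: x right, y down, z forward; pixel columns grow to the right and rows downward; lengths in m; the calibration is good to about 2 mm. A picture is of the moment at which its call begins. camera_model takes no time and is no camera call.
- hand_in(): hands the job in; it is judged then, once.
Trained networks look in the newest picture that a camera, given by its name, has taken for a name from the list of things; names that differ only in an ending like _2 or _b are one class to them, and where a whole thing is asked for, a point or a joint stands for the part that bears it (a point fixed in the world has none). Each returns a list of dicts, best first, with "conf" (0 to 1); they miss things now and then, are a little off and sometimes report something else, mostly with a low value. They report only what shows in the picture. A call takes as long as a camera call.
- look_for(camera, target): "pixel" ([column, row] in pixels, amid what is visible of it).
- spot_point(camera, target): "pixel" ([column, row] in pixels: a listed point, or the origin of a listed thing).
The state is a dict: "t": time; "qpos": joint angles; "joint_velocities": joint speeds; "tau": joint torques, N m; "eef_pos": TCP position; "orientation": TCP orientation; "wrist_force": force on the tool from outside, world axes, zero at the start; "moment": the same for the moment, N m; "grip_width": finger opening in m; "finger_force": force on a finger pad.
Only numpy, scipy, OpenCV 4.12 (cv2) and the standard library are available. Lean on these libraries where they do the work, as an engineer would, in place of code of your own. Each camera call takes 0.05 s, during which the arm holds its last target. There are 200 camera calls.

## Working session

There is one attempt and no reset: what is moved stays moved. The work goes in short steps, Python scripts to look and compute and a shell command to move; the robot and the scene stay as the last step left them, time stands still between calls to the robot, and variables do not carry over. Pictures are saved under pics/ and viewed, at most 14 in all, crops included, and the job is handed in when it is done.

```bash
mkdir -p pics; cat > h.py <<'E'
import numpy as np, cv2, json
from station import *
def ray(cam,px,z):
    m=camera_model(cam);K=np.array(m["mtx"]);T=np.array(m["camera_from_world"])
    R,t=T[:3,:3],T[:3,3];c=-R.T@t;d=R.T@np.linalg.inv(K)@np.array([px[0],px[1],1.])
    return c+d*(z-c[2])/d[2]
def proj(cam,p):
    m=camera_model(cam);K=np.array(m["mtx"]);T=np.array(m["camera_from_world"])
    q=K@(T[:3,:3]@np.array(p)+T[:3,3]);return q[:2]/q[2]
def save(cam,name):
    im=snapshot(cam);cv2.imwrite(f"pics/{name}.png",im[:,:,::-1]);return im
E
python3 - <<'E'
from h import *
for c in("scene","top"):
    save(c,c+"0");m=camera_model(c);T=np.array(m["camera_from_world"]);print(c,(-T[:3,:3].T@T[:3,3]).round(3))
    for o in["cap_a","tin_small","tin_big","reel_solder","tape","bin_yellow","bin_blue","bin_green"]:
        print(o,[(np.round(r["pixel"]),round(r["conf"],2),ray(c,r["pixel"],0)[:2].round(3)) for r in spot_point(c,o)[:3]])
print(read_state())
E
```

```text
scene [-0.111 -0.6    0.586]
cap_a [(array([336., 277.]), 0.79, array([ 0.453, -0.243])), (array([190., 217.]), 0.61, array([0.386, 0.187]))]
tin_small []
tin_big [(array([350., 259.]), 0.55, array([ 0.525, -0.229]))]
reel_solder [(array([258., 238.]), 0.3, array([ 0.44 , -0.015]))]
tape [(array([373., 226.]), 0.89, array([ 0.675, -0.198])), (array([176., 175.]), 0.36, array([0.507, 0.423]))]
bin_yellow [(array([422., 285.]), 0.81, array([ 0.553, -0.391]))]
bin_blue [(array([311., 211.]), 0.98, array([ 0.627, -0.034]))]
bin_green [(array([173., 178.]), 0.58, array([0.486, 0.409]))]
top [ 0.423 -0.012  1.433]
cap_a [(array([371., 241.]), 0.68, array([ 0.441, -0.248])), (array([221., 261.]), 0.57, array([0.389, 0.192]))]
tin_small [(array([293., 243.]), 0.64, array([ 0.438, -0.02 ]))]
tin_big [(array([365., 212.]), 0.57, array([ 0.527, -0.232])), (array([148., 231.]), 0.43, array([0.478, 0.411]))]
reel_solder [(array([337., 242.]), 0.45, array([ 0.439, -0.148]))]
tape [(array([346., 168.]), 0.81, array([ 0.66, -0.18]))]
bin_yellow [(array([424., 205.]), 0.71, array([ 0.545, -0.406]))]

[... 158 characters left out ...]
[ 0.439, -0.145]))]
{'t': 0.9, 'qpos': array([ 5.90140720e+01,  1.58071664e+01,  8.62231265e+01, -4.49141760e-04,
        7.79600171e+01, -6.93311765e+00]), 'joint_velocities': array([ 0.01785225, -0.07997127, -0.0184381 , -0.04925542, -0.00040218,
       -0.04343934]), 'tau': array([-1.44986396e-03, -4.16643298e+01, -2.46101618e+01, -4.06404051e-04,
       -4.30281978e-05,  1.14819463e-05]), 'eef_pos': array([0.23439877, 0.52511905, 0.22294438]), 'orientation': array([1.79990434e+02, 1.60575149e-03, 1.55947283e+02]), 'wrist_force': array([-0.47295564,  0.84687421,  0.04929198]), 'moment': array([ 0.00954136,  0.04429598, -0.00862685]), 'finger_force': 0.0, 'grip_width': 0.08534544433168118}
```

View pics/scene0.png

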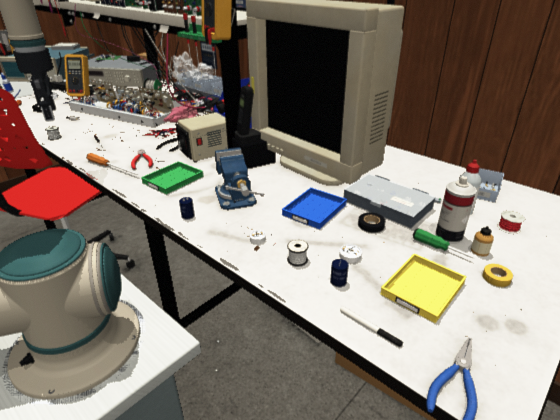

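View pics/top0.png

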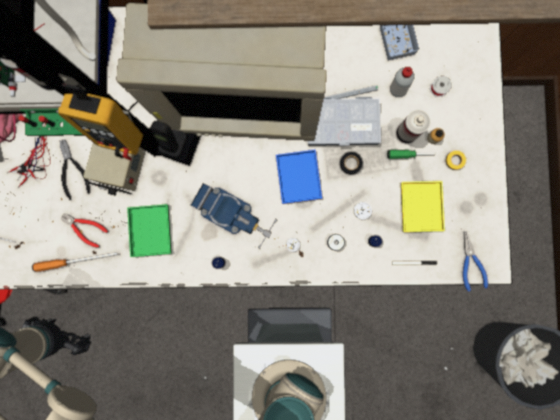

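The scene view shows caps at about (187,208) and (339,272), the reel at (297,252), and the tins at (258,238) and (350,255). The yellow, blue and green bins are at (424,288), (314,208) and (172,177). The top view agrees, so I'll check finer with model outlines over enlarged crops.

```bash
cat > ov.py <<'E'
from h import *
def circ(x,y,r,z):
    a=np.linspace(0,2*np.pi,40);return [(x+r*np.cos(t),y+r*np.sin(t),z) for t in a]
def rect(x,y,yaw,z,L=.146,W=.118):
    c,s=np.cos(yaw),np.sin(yaw);return [(x+c*a*L/2-s*b*W/2,y+s*a*L/2+c*b*W/2,z) for a,b in((1,1),(1,-1),(-1,-1),(-1,1),(1,1))]
def tile(cam,im,curves,center,half,size=200):
    s=size/(2*half);px=proj(cam,center)
    M=np.array([[s,0,size/2-s*px[0]-0],[0,s,size/2-s*px[1]]])
    t=cv2.warpAffine(im[:,:,::-1].copy(),M,(size,size),flags=cv2.INTER_CUBIC)
    for c in curves:
        q=np.array([M[:,:2]@proj(cam,p)+M[:,2] for p in c]);cv2.polylines(t,[np.round(q*8).astype(int).reshape(-1,1,2)],False,(255,0,255),1,cv2.LINE_AA,3)
    return t
def sheet(obj,bins,ims,name):
    rows=[]
    for cam,im in ims.items():
        ts=[tile(cam,im,[circ(x,y,r,0),circ(x,y,r,h)],(x,y,h/2),14 if cam=="top" else 18) for x,y,r,h in obj]
        ts+=[tile(cam,im,[rect(x,y,w,.02),rect(x,y,w,0)],(x,y,.01),36 if cam=="top" else 55) for x,y,w in bins]
        rows+=[np.hstack(ts[:4]),np.hstack(ts[4:8])] if len(ts)>4 else [np.hstack(ts)]
    im=np.vstack(rows);im=cv2.resize(im,None,fx=min(1,600/im.shape[0]),fy=min(1,600/im.shape[0]));cv2.imwrite(f"pics/{name}.png",im)
E
python3 - <<'E'
from ov import *
from scipy.optimize import minimize
ims={c:snapshot(c) for c in("top","scene")}
# segment blue caps and bins; fit silhouettes
def hull(cam,pts,S=4):
    q=np.array([proj(cam,p) for p in pts]);m=np.zeros((420*S,560*S),np.uint8)
    cv2.fillConvexPoly(m,np.round((cv2.convexHull(q.astype(np.float32)).reshape(-1,2)+.5)*S*8).astype(int),255,shift=3)
    return cv2.resize(m,(560,420),interpolation=cv2.INTER_AREA)/255.
def fit(mf,p0,segs,cams,step):
    def cost(p):
        s=0
        for c in cams:
            h=hull(c,mf(p));w=segs[c]
            s+=1-np.minimum(h,w).sum()/np.maximum(h,w).sum()
        return s
    r=minimize(cost,p0,method="Nelder-Mead",options=dict(initial_simplex=np.array([p0]+[np.array(p0)+step[i]*np.eye(len(p0))[i] for i in range(len(p0))]),maxiter=90,xatol=2e-4))
    return r.x.round(4),round(r.fun,2)
def segm(f,cam,cen,rad):
    im=ims[cam].astype(np.float32);m=f(im).astype(np.float32);yy,xx=np.mgrid[:420,:560];p=proj(cam,cen)
    return m*(np.hypot(xx-p[0],yy-p[1])<rad)
dark=lambda im:(im.sum(2)<330)
cols={"yellow":lambda im:(im[...,0]-im[...,2]>60)&(im[...,1]-im[...,2]>60),"blue":lambda im:im[...,2]-im[...,0]>60,"green":lambda im:(im[...,1]-im[...,0]>50)&(im[...,1]-im[...,2]>20)}
for n,c in{"capR":(.445,-.248),"capL":(.388,.19)}.items():
    for cs in(("top",),("scene",),("top","scene")):
        s={k:segm(dark,k,(*c,.025),14 if k=="top" else 24) for k in cs}
        print(n,cs,fit(lambda p:circ(*p,.0175,0)+circ(*p,.0175,.05),c,s,cs,[.006,.006]))
for n,c in{"yellow":(.55,-.4),"blue":(.63,-.038),"green":(.48,.403)}.items():
    for cs in(("top",),("scene",),("top","scene")):
        s={k:segm(cols[n],k,(*c,.01),45 if k=="top" else 60) for k in cs}
        print(n,cs,fit(lambda p:rect(*p,0)+rect(*p,.02),(*c,0.),s,cs,[.006,.006,.06]))
sheet([(.44,-.02,.02,.018),(.526,-.231,.026,.018),(.439,-.147,.024,.04),(.665,-.187,.034,.019),(.443,-.246,.0175,.05),(.388,.19,.0175,.05)],[(.548,-.4,0)],ims,"s1")
E
```

```text
Traceback (most recent call last):
  File "h.py", line 8, in proj
    m=camera_model(cam);K=np.array(m["mtx"]);T=np.array(m["camera_from_world"])
ValueError: time passes only in moves, steps and waits
```

```bash
python3 - <<'E'
s=open('h.py').read().replace("from station import *","from station import *\nimport functools\nfrom station import camera_model as _cm\ncamera_model=functools.lru_cache(None)(lambda n:_cm(n))")
open('h.py','w').write(s)
E
cat > fit.py <<'E'
from ov import *
from scipy.optimize import minimize
def hull(cam,pts,S=4):
    q=np.array([proj(cam,p) for p in pts]);m=np.zeros((420*S,560*S),np.uint8)
    cv2.fillConvexPoly(m,np.round((cv2.convexHull(q.astype(np.float32)).reshape(-1,2)+.5)*S*8).astype(int),255,shift=3)
    return cv2.resize(m,(560,420),interpolation=cv2.INTER_AREA)/255.
def fit(mf,p0,segs,cams,step):
    def cost(p):
        s=0
        for c in cams:
            h=hull(c,mf(p));w=segs[c]
            s+=1-np.minimum(h,w).sum()/np.maximum(h,w).sum()
        return s
    r=minimize(cost,p0,method="Nelder-Mead",options=dict(initial_simplex=np.array([p0]+[np.array(p0)+step[i]*np.eye(len(p0))[i] for i in range(len(p0))]),maxiter=90,xatol=2e-4))
    return r.x.round(4),round(r.fun,2)
def segm(ims,f,cam,cen,rad):
    im=ims[cam].astype(np.float32);m=f(im).astype(np.float32);yy,xx=np.mgrid[:420,:560];p=proj(cam,cen)
    return m*(np.hypot(xx-p[0],yy-p[1])<rad)
dark=lambda im:(im.sum(2)<330)
cols={"yellow":lambda im:(im[...,0]-im[...,2]>60)&(im[...,1]-im[...,2]>60),"blue":lambda im:im[...,2]-im[...,0]>60,"green":lambda im:(im[...,1]-im[...,0]>50)&(im[...,1]-im[...,2]>20)}
E
python3 - <<'E'
from fit import *
ims={c:snapshot(c) for c in("top","scene")}
for n,c in{"capR":(.445,-.248),"capL":(.388,.19)}.items():
    for cs in(("top",),("scene",),("top","scene")):
        s={k:segm(ims,dark,k,(*c,.025),14 if k=="top" else 24) for k in cs}
        print(n,cs,fit(lambda p:circ(*p,.0175,0)+circ(*p,.0175,.05),c,s,cs,[.006,.006]))
for n,c in{"yellow":(.55,-.4),"blue":(.63,-.038),"green":(.48,.403)}.items():
    for cs in(("top",),("scene",),("top","scene")):
        s={k:segm(ims,cols[n],k,(*c,.01),45 if k=="top" else 60) for k in cs}
        print(n,cs,fit(lambda p:rect(*p,0)+rect(*p,.02),(*c,0.),s,cs,[.006,.006,.06]))
sheet([(.44,-.02,.02,.018),(.526,-.231,.026,.018),(.439,-.147,.024,.04),(.665,-.187,.034,.019),(.443,-.246,.0175,.05),(.388,.19,.0175,.05)],[(.548,-.4,0)],ims,"s1")
E
```

```text
capR ('top',) (array([ 0.4416, -0.253 ]), np.float64(0.18))
capR ('scene',) (array([ 0.4448, -0.2526]), np.float64(0.08))
capR ('top', 'scene') (array([ 0.4432, -0.2537]), np.float64(0.27))
capL ('top',) (array([0.3852, 0.1963]), np.float64(0.16))
capL ('scene',) (array([0.3862, 0.1977]), np.float64(0.15))
capL ('top', 'scene') (array([0.3856, 0.1969]), np.float64(0.33))
yellow ('top',) (array([ 0.542 , -0.3992,  0.0098]), np.float64(0.02))
yellow ('scene',) (array([ 0.546 , -0.3963,  0.0114]), np.float64(0.06))
yellow ('top', 'scene') (array([ 0.5431, -0.3971,  0.0058]), np.float64(0.14))
blue ('top',) (array([ 0.6353, -0.0375,  0.1193]), np.float64(0.03))
blue ('scene',) (array([ 0.6394, -0.0342,  0.1202]), np.float64(0.09))
blue ('top', 'scene') (array([ 0.6361, -0.0366,  0.1256]), np.float64(0.14))
green ('top',) (array([0.4815, 0.404 , 0.0695]), np.float64(0.05))
green ('scene',) (array([0.4868, 0.4081, 0.0778]), np.float64(0.23))
green ('top', 'scene') (array([0.4817, 0.406 , 0.0756]), np.float64(0.3))Traceback (most recent call last):
  File "<stdin>", line 11, in <module>
  File "ov.py", line 19, in sheet
    im=np.vstack(rows);im=cv2.resize(im,None,fx=min(1,600/im.shape[0]),fy=min(1,600/im.shape[0]));cv2.imwrite(f"pics/{name}.png",im)
    return _nx.concatenate(arrs, 0, dtype=dtype, casting=casting)
           ~~~~~~~~~~~~~~~^^^^^^^^^^^^^^^^^^^^^^^^^^^^^^^^^^^^^^^
ValueError: all the input array dimensions except for the concatenation axis must match exactly, but along dimension 1, the array at index 0 has size 800 and the array at index 1 has size 600
```

```bash
python3 - <<'E'
from fit import *
ims={c:snapshot(c) for c in("top","scene")}
sheet([(.44,-.02,.02,.018),(.526,-.231,.026,.018),(.439,-.147,.024,.04),(.662,-.185,.034,.019),(.443,-.253,.0175,.05),(.386,.197,.0175,.05)],[(.543,-.398,.01),(.483,.405,.072)],ims,"s1")
E
```

```text
(no output)
```

View pics/s1.png

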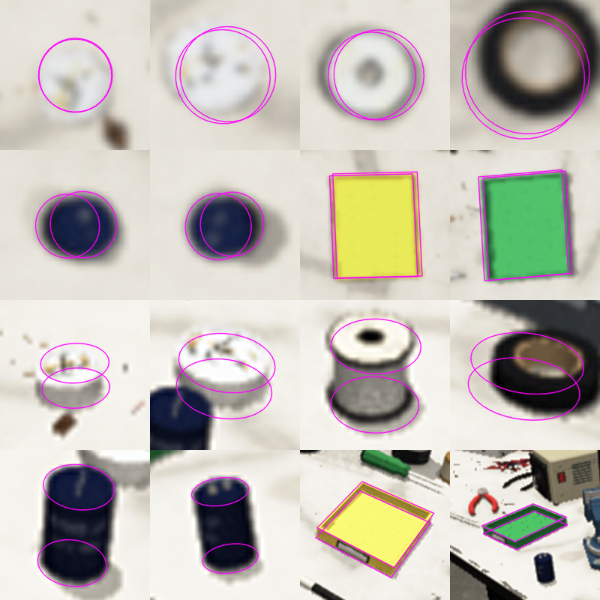

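The crop shows cap and bin outlines matching. The tins and reel need shifts of a few mm: tin_small (.439,-.018), tin_big (.529,-.227), reel (.440,-.144). First I'll go above the left cap (.386,.197) and turn to yaw 180, so that tool x = -world x, y = +y and z is down.

```bash
python3 -m crank '[{"tx":-34,"ty":-30,"rz":-6},{"tx":-68,"ty":-60,"rz":-12},{"tx":-102,"ty":-89,"rz":-18},{"tx":-136,"ty":-119,"rz":-24},{"tx":-170,"ty":-149,"rz":-24.05},{"tx":-204,"ty":-178,"rz":-24.05},{"tx":-238,"ty":-208,"rz":-24.05},{"tx":-272,"ty":-238,"tz":30,"rz":-24.05},{"tx":-272,"ty":-238,"tz":60,"rz":-24.05},{"tx":-272,"ty":-238,"tz":90,"rz":-24.05},{"tx":-272,"ty":-238,"tz":110,"rz":-24.05},{"tx":-272,"ty":-238,"tz":120,"rz":-24.05},{"tx":-272,"ty":-238,"tz":120,"rz":-24.05}]' 60; python3 -c "
from h import *
save('scene','a1')"
```

```text
validation failed for argument at $[0]...
```

View pics/a1.png

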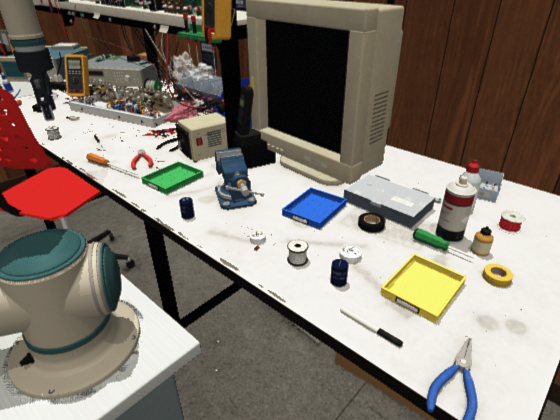

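The move was refused because every key must be given, and the scene is unchanged. I'll retype it in full.

```bash
python3 -m crank '[{"rx":0,"ry":0,"rz":-6,"tx":-34,"ty":-30,"tz":0,"hand":0},{"rx":0,"ry":0,"rz":-12,"tx":-68,"ty":-60,"tz":0,"hand":0},{"rx":0,"ry":0,"rz":-18,"tx":-102,"ty":-89,"tz":0,"hand":0},{"rx":0,"ry":0,"rz":-24.05,"tx":-136,"ty":-119,"tz":0,"hand":0},{"rx":0,"ry":0,"rz":-24.05,"tx":-170,"ty":-149,"tz":0,"hand":0},{"rx":0,"ry":0,"rz":-24.05,"tx":-204,"ty":-178,"tz":0,"hand":0},{"rx":0,"ry":0,"rz":-24.05,"tx":-238,"ty":-208,"tz":0,"hand":0},{"rx":0,"ry":0,"rz":-24.05,"tx":-272,"ty":-238,"tz":30,"hand":0},{"rx":0,"ry":0,"rz":-24.05,"tx":-272,"ty":-238,"tz":60,"hand":0},{"rx":0,"ry":0,"rz":-24.05,"tx":-272,"ty":-238,"tz":90,"hand":0},{"rx":0,"ry":0,"rz":-24.05,"tx":-272,"ty":-238,"tz":110,"hand":0},{"rx":0,"ry":0,"rz":-24.05,"tx":-272,"ty":-238,"tz":110,"hand":0},{"rx":0,"ry":0,"rz":-24.05,"tx":-272,"ty":-238,"tz":110,"hand":0}]' 60; python3 -c "
from h import *
save('scene','a2')"
```

```text
t: 2.55
eef_pos: [0.3861, 0.197, 0.1133]
orientation: [180.0, 0.0, 180.0]
wrist_force: [0.2, 0.0, 1.0]
grip_width: 0.0852
finger_force: 0.0
```

View pics/a2.png

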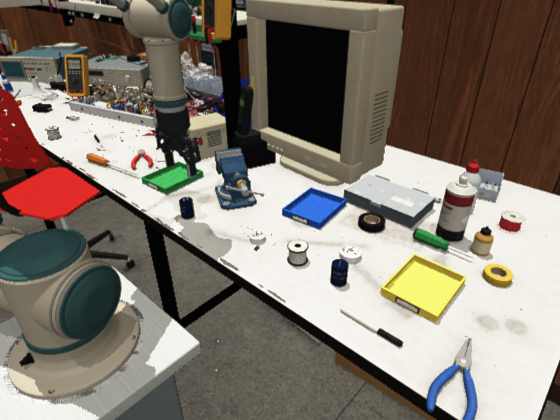

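The gripper is above the left cap, with fingertips near (188,170). Now I'll descend to z = .025 and close.

```bash
python3 -m crank '[{"rx":0,"ry":0,"rz":0,"tx":0,"ty":0,"tz":25,"hand":0},{"rx":0,"ry":0,"rz":0,"tx":0,"ty":0,"tz":50,"hand":0},{"rx":0,"ry":0,"rz":0,"tx":0,"ty":0,"tz":75,"hand":0},{"rx":0,"ry":0,"rz":0,"tx":0,"ty":0,"tz":88,"hand":0},{"rx":0,"ry":0,"rz":0,"tx":0,"ty":0,"tz":88,"hand":0.3},{"rx":0,"ry":0,"rz":0,"tx":0,"ty":0,"tz":88,"hand":0.5},{"rx":0,"ry":0,"rz":0,"tx":0,"ty":0,"tz":88,"hand":0.6},{"rx":0,"ry":0,"rz":0,"tx":0,"ty":0,"tz":88,"hand":0.7},{"rx":0,"ry":0,"rz":0,"tx":0,"ty":0,"tz":88,"hand":0.8},{"rx":0,"ry":0,"rz":0,"tx":0,"ty":0,"tz":88,"hand":0.8},{"rx":0,"ry":0,"rz":0,"tx":0,"ty":0,"tz":88,"hand":0.8},{"rx":0,"ry":0,"rz":0,"tx":0,"ty":0,"tz":88,"hand":0.8}]' 40
```

```text
t: 3.8
eef_pos: [0.3871, 0.1975, 0.0264]
orientation: [179.9, 0.2, 180.0]
wrist_force: [-0.8, 0.5, 5.5]
grip_width: 0.0331
finger_force: 39.2
```

```bash
python3 -m crank '[{"rx":0,"ry":0,"rz":0,"tx":0,"ty":0,"tz":-15,"hand":0.8},{"rx":0,"ry":0,"rz":0,"tx":0,"ty":0,"tz":-40,"hand":0.8},{"rx":0,"ry":0,"rz":0,"tx":0,"ty":0,"tz":-75,"hand":0.8},{"rx":0,"ry":0,"rz":0,"tx":0,"ty":0,"tz":-115,"hand":0.8},{"rx":0,"ry":0,"rz":0,"tx":0,"ty":0,"tz":-155,"hand":0.8},{"rx":0,"ry":0,"rz":0,"tx":0,"ty":0,"tz":-190,"hand":0.8},{"rx":0,"ry":0,"rz":0,"tx":0,"ty":0,"tz":-200,"hand":0.8},{"rx":0,"ry":0,"rz":0,"tx":0,"ty":0,"tz":-200,"hand":0.8}]'; python3 -c "
from h import *
im=save('scene','a3')
cv2.imwrite('pics/a3c.png',cv2.resize(im[60:240,100:280,::-1],None,fx=3,fy=3))"
```

```text
t: 4.6
eef_pos: [0.3866, 0.1972, 0.2267]
orientation: [179.9, 0.2, 180.0]
wrist_force: [-0.4, 0.7, -1.6]
grip_width: 0.033
finger_force: 40.2
```

View pics/a3c.png

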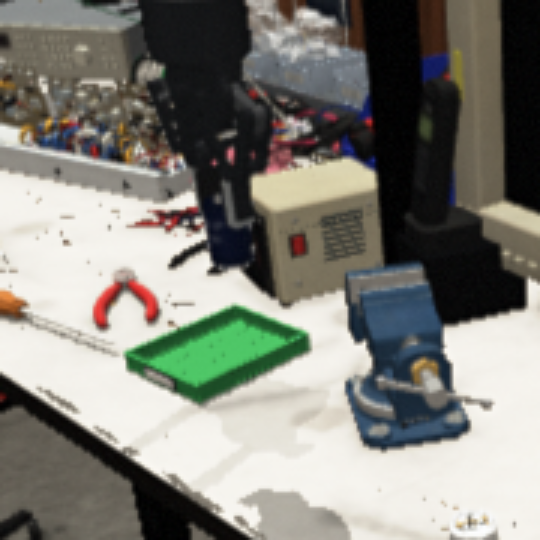

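The cap is held upright, at (228,235) in the crop. Now I'll carry it over the yellow bin, aiming for (.573,-.397).

```bash
python3 -m crank '[{"rx":0,"ry":0,"rz":0,"tx":-5,"ty":-15,"tz":0,"hand":0.8},{"rx":0,"ry":0,"rz":0,"tx":-14,"ty":-45,"tz":0,"hand":0.8},{"rx":0,"ry":0,"rz":0,"tx":-26,"ty":-84,"tz":0,"hand":0.8},{"rx":0,"ry":0,"rz":0,"tx":-39,"ty":-124,"tz":0,"hand":0.8},{"rx":0,"ry":0,"rz":0,"tx":-51,"ty":-164,"tz":0,"hand":0.8},{"rx":0,"ry":0,"rz":0,"tx":-64,"ty":-204,"tz":0,"hand":0.8},{"rx":0,"ry":0,"rz":0,"tx":-76,"ty":-244,"tz":0,"hand":0.8},{"rx":0,"ry":0,"rz":0,"tx":-89,"ty":-284,"tz":0,"hand":0.8},{"rx":0,"ry":0,"rz":0,"tx":-101,"ty":-324,"tz":0,"hand":0.8},{"rx":0,"ry":0,"rz":0,"tx":-114,"ty":-364,"tz":0,"hand":0.8},{"rx":0,"ry":0,"rz":0,"tx":-126,"ty":-404,"tz":0,"hand":0.8},{"rx":0,"ry":0,"rz":0,"tx":-139,"ty":-444,"tz":0,"hand":0.8},{"rx":0,"ry":0,"rz":0,"tx":-152,"ty":-484,"tz":0,"hand":0.8},{"rx":0,"ry":0,"rz":0,"tx":-164,"ty":-524,"tz":0,"hand":0.8},{"rx":0,"ry":0,"rz":0,"tx":-176,"ty":-560,"tz":0,"hand":0.8},{"rx":0,"ry":0,"rz":0,"tx":-183,"ty":-583,"tz":0,"hand":0.8},{"rx":0,"ry":0,"rz":0,"tx":-186,"ty":-594,"tz":0,"hand":0.8},{"rx":0,"ry":0,"rz":0,"tx":-186,"ty":-594,"tz":0,"hand":0.8},{"rx":0,"ry":0,"rz":0,"tx":-186,"ty":-594,"tz":0,"hand":0.8}]'
```

```text
t: 6.55
eef_pos: [0.571, -0.3955, 0.2235]
orientation: [179.8, -0.1, -180.0]
wrist_force: [-0.4, -0.1, -0.2]
grip_width: 0.033
finger_force: 40.2
```

```bash
python3 -m crank '[{"rx":0,"ry":0,"rz":0,"tx":0,"ty":0,"tz":15,"hand":0.8},{"rx":0,"ry":0,"rz":0,"tx":0,"ty":0,"tz":45,"hand":0.8},{"rx":0,"ry":0,"rz":0,"tx":0,"ty":0,"tz":80,"hand":0.8},{"rx":0,"ry":0,"rz":0,"tx":0,"ty":0,"tz":115,"hand":0.8},{"rx":0,"ry":0,"rz":0,"tx":0,"ty":0,"tz":145,"hand":0.8},{"rx":0,"ry":0,"rz":0,"tx":0,"ty":0,"tz":165,"hand":0.8},{"rx":0,"ry":0,"rz":0,"tx":0,"ty":0,"tz":178,"hand":0.8},{"rx":0,"ry":0,"rz":0,"tx":0,"ty":0,"tz":186,"hand":0.8},{"rx":0,"ry":0,"rz":0,"tx":0,"ty":0,"tz":190,"hand":0.8},{"rx":0,"ry":0,"rz":0,"tx":0,"ty":0,"tz":190,"hand":0.8},{"rx":0,"ry":0,"rz":0,"tx":0,"ty":0,"tz":190,"hand":0.8},{"rx":0,"ry":0,"rz":0,"tx":0,"ty":0,"tz":190,"hand":0.8}]'
```

```text
t: 7.75
eef_pos: [0.5723, -0.3976, 0.036]
orientation: [-179.9, 0.1, 180.0]
wrist_force: [0.5, 1.0, -0.6]
grip_width: 0.033
finger_force: 40.2
```

```bash
python3 -m crank '[{"rx":0,"ry":0,"rz":0,"tx":0,"ty":0,"tz":3,"hand":0.8},{"rx":0,"ry":0,"rz":0,"tx":0,"ty":0,"tz":5,"hand":0.8},{"rx":0,"ry":0,"rz":0,"tx":0,"ty":0,"tz":6,"hand":0.8},{"rx":0,"ry":0,"rz":0,"tx":0,"ty":0,"tz":6,"hand":0.8},{"rx":0,"ry":0,"rz":0,"tx":0,"ty":0,"tz":6,"hand":0.8}]'
```

```text
t: 8.25
eef_pos: [0.5719, -0.3972, 0.0295]
orientation: [-180.0, 0.0, 180.0]
wrist_force: [-1.0, 0.7, 4.1]
grip_width: 0.0333
finger_force: 40.6
```

```bash
python3 -m crank '[{"rx":0,"ry":0,"rz":0,"tx":0,"ty":0,"tz":0.5,"hand":0.8},{"rx":0,"ry":0,"rz":0,"tx":0,"ty":0,"tz":1,"hand":0.8},{"rx":0,"ry":0,"rz":0,"tx":0,"ty":0,"tz":1,"hand":0.8}]'
```

```text
t: 8.55
eef_pos: [0.572, -0.3972, 0.0294]
orientation: [-180.0, 0.0, 180.0]
wrist_force: [-1.2, 1.9, 9.0]
grip_width: 0.033
finger_force: 41.1
```

Contact came at the expected height. I'll release part-way, rise and carry on towards the right cap at (.443,-.253).

```bash
python3 -m crank '[{"rx":0,"ry":0,"rz":0,"tx":0,"ty":0,"tz":-1,"hand":0.5},{"rx":0,"ry":0,"rz":0,"tx":0,"ty":0,"tz":-1,"hand":0.35},{"rx":0,"ry":0,"rz":0,"tx":0,"ty":0,"tz":-1,"hand":0.35},{"rx":0,"ry":0,"rz":0,"tx":0,"ty":0,"tz":-1,"hand":0.35},{"rx":0,"ry":0,"rz":0,"tx":0,"ty":0,"tz":-20,"hand":0.35},{"rx":0,"ry":0,"rz":0,"tx":0,"ty":0,"tz":-50,"hand":0.35},{"rx":0,"ry":0,"rz":0,"tx":0,"ty":0,"tz":-90,"hand":0.35},{"rx":0,"ry":0,"rz":0,"tx":10,"ty":10,"tz":-130,"hand":0.2},{"rx":0,"ry":0,"rz":0,"tx":40,"ty":45,"tz":-130,"hand":0},{"rx":0,"ry":0,"rz":0,"tx":70,"ty":80,"tz":-130,"hand":0},{"rx":0,"ry":0,"rz":0,"tx":100,"ty":115,"tz":-130,"hand":0},{"rx":0,"ry":0,"rz":0,"tx":129,"ty":144,"tz":-130,"hand":0},{"rx":0,"ry":0,"rz":0,"tx":129,"ty":144,"tz":-110,"hand":0},{"rx":0,"ry":0,"rz":0,"tx":129,"ty":144,"tz":-80,"hand":0},{"rx":0,"ry":0,"rz":0,"tx":129,"ty":144,"tz":-80,"hand":0},{"rx":0,"ry":0,"rz":0,"tx":129,"ty":144,"tz":-80,"hand":0}]'; python3 -c "
from h import *
save('scene','a4')"
```

```text
t: 10.15
eef_pos: [0.4427, -0.2531, 0.1078]
orientation: [180.0, -0.0, 180.0]
wrist_force: [0.4, 0.2, 0.1]
grip_width: 0.0852
finger_force: 0.0
```

View pics/a4.png

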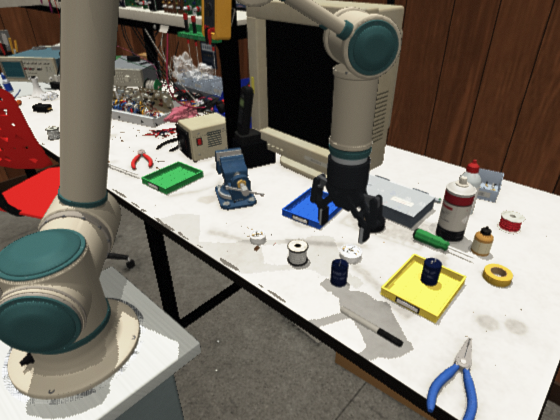

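The first cap stands upright in the yellow bin at (431,272). The open gripper straddles the second cap at (340,272).

```bash
python3 -m crank '[{"rx":0,"ry":0,"rz":0,"tx":0,"ty":0,"tz":25,"hand":0},{"rx":0,"ry":0,"rz":0,"tx":0,"ty":0,"tz":50,"hand":0},{"rx":0,"ry":0,"rz":0,"tx":0,"ty":0,"tz":75,"hand":0},{"rx":0,"ry":0,"rz":0,"tx":0,"ty":0,"tz":82,"hand":0},{"rx":0,"ry":0,"rz":0,"tx":0,"ty":0,"tz":82,"hand":0.3},{"rx":0,"ry":0,"rz":0,"tx":0,"ty":0,"tz":82,"hand":0.5},{"rx":0,"ry":0,"rz":0,"tx":0,"ty":0,"tz":82,"hand":0.6},{"rx":0,"ry":0,"rz":0,"tx":0,"ty":0,"tz":82,"hand":0.7},{"rx":0,"ry":0,"rz":0,"tx":0,"ty":0,"tz":82,"hand":0.8},{"rx":0,"ry":0,"rz":0,"tx":0,"ty":0,"tz":82,"hand":0.8},{"rx":0,"ry":0,"rz":0,"tx":0,"ty":0,"tz":82,"hand":0.8},{"rx":0,"ry":0,"rz":0,"tx":0,"ty":0,"tz":82,"hand":0.8}]' 40
```

```text
t: 11.4
eef_pos: [0.4438, -0.2538, 0.0274]
orientation: [-179.9, 0.1, -180.0]
wrist_force: [-0.1, 1.2, 6.2]
grip_width: 0.0329
finger_force: 39.7
```

```bash
python3 -m crank '[{"rx":0,"ry":0,"rz":0,"tx":0,"ty":0,"tz":-15,"hand":0.8},{"rx":0,"ry":0,"rz":0,"tx":0,"ty":0,"tz":-40,"hand":0.8},{"rx":0,"ry":0,"rz":0,"tx":0,"ty":0,"tz":-70,"hand":0.8},{"rx":0,"ry":0,"rz":0,"tx":0,"ty":0,"tz":-90,"hand":0.8},{"rx":0,"ry":0,"rz":0,"tx":-10,"ty":-20,"tz":-100,"hand":0.8},{"rx":0,"ry":0,"rz":0,"tx":-24,"ty":-50,"tz":-100,"hand":0.8},{"rx":0,"ry":0,"rz":0,"tx":-39,"ty":-80,"tz":-100,"hand":0.8},{"rx":0,"ry":0,"rz":0,"tx":-54,"ty":-110,"tz":-100,"hand":0.8},{"rx":0,"ry":0,"rz":0,"tx":-64,"ty":-133,"tz":-100,"hand":0.8},{"rx":0,"ry":0,"rz":0,"tx":-69,"ty":-143,"tz":-100,"hand":0.8},{"rx":0,"ry":0,"rz":0,"tx":-69,"ty":-143,"tz":-100,"hand":0.8},{"rx":0,"ry":0,"rz":0,"tx":-69,"ty":-143,"tz":-80,"hand":0.8},{"rx":0,"ry":0,"rz":0,"tx":-69,"ty":-143,"tz":-55,"hand":0.8},{"rx":0,"ry":0,"rz":0,"tx":-69,"ty":-143,"tz":-30,"hand":0.8},{"rx":0,"ry":0,"rz":0,"tx":-69,"ty":-143,"tz":-16,"hand":0.8},{"rx":0,"ry":0,"rz":0,"tx":-69,"ty":-143,"tz":-10,"hand":0.8},{"rx":0,"ry":0,"rz":0,"tx":-69,"ty":-143,"tz":-10,"hand":0.8},{"rx":0,"ry":0,"rz":0,"tx":-69,"ty":-143,"tz":-10,"hand":0.8}]'
```

```text
t: 13.2
eef_pos: [0.5123, -0.3964, 0.037]
orientation: [-179.9, 0.1, -180.0]
wrist_force: [-0.2, 0.1, -0.9]
grip_width: 0.0332
finger_force: 40.1
```

Contact should come at TCP z of about .0304, 6.6 mm lower.

```bash
python3 -m crank '[{"rx":0,"ry":0,"rz":0,"tx":0,"ty":0,"tz":3,"hand":0.8},{"rx":0,"ry":0,"rz":0,"tx":0,"ty":0,"tz":5,"hand":0.8},{"rx":0,"ry":0,"rz":0,"tx":0,"ty":0,"tz":6,"hand":0.8},{"rx":0,"ry":0,"rz":0,"tx":0,"ty":0,"tz":7,"hand":0.8},{"rx":0,"ry":0,"rz":0,"tx":0,"ty":0,"tz":7,"hand":0.8},{"rx":0,"ry":0,"rz":0,"tx":0,"ty":0,"tz":7,"hand":0.8}]'
```

```text
t: 13.8
eef_pos: [0.512, -0.3963, 0.0304]
orientation: [-180.0, 0.1, 180.0]
wrist_force: [-1.2, 0.6, 6.7]
grip_width: 0.033
finger_force: 40.8
```

```bash
python3 - <<'E'
from fit import *
ims={c:snapshot(c) for c in("top","scene")}
import cv2
a=cv2.resize(ims["scene"][140:260,190:310,::-1],(400,400),interpolation=cv2.INTER_CUBIC)
b=cv2.resize(ims["top"][170:270,180:330,::-1],(600,400),interpolation=cv2.INTER_CUBIC)[:, 150:550]
cv2.imwrite("pics/v.png",np.hstack([a,b]))
E
```

```text
(no output)
```

View pics/v.png

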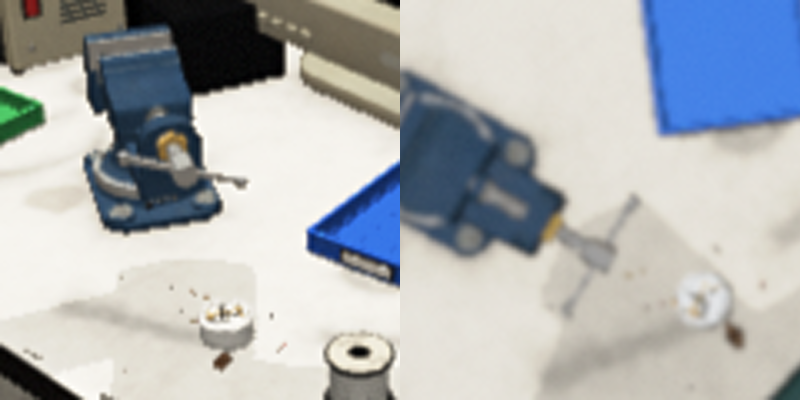

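The crop shows the vise's handle ends at scene px (263,195) and (227,187), which match top px (275.5,220) and (260,247.5). I'll triangulate these for clearance and release the cap.

```bash
python3 - <<'E'
from h import *
for s,t in(((263,195),(275.5,220)),((227.5,187),(260,247.5)),((243,187),(268,232))):
    b=min(((np.linalg.norm(ray("scene",s,z)-ray("top",t,z)),z) for z in np.arange(0,.2,.005)))
    print(b,ray("top",t,b[1]).round(3))
E
python3 -m crank '[{"rx":0,"ry":0,"rz":0,"tx":0,"ty":0,"tz":-1,"hand":0.5},{"rx":0,"ry":0,"rz":0,"tx":0,"ty":0,"tz":-1,"hand":0.35},{"rx":0,"ry":0,"rz":0,"tx":0,"ty":0,"tz":-1,"hand":0.35},{"rx":0,"ry":0,"rz":0,"tx":0,"ty":0,"tz":-1,"hand":0.35},{"rx":0,"ry":0,"rz":0,"tx":0,"ty":0,"tz":-20,"hand":0.35},{"rx":0,"ry":0,"rz":0,"tx":0,"ty":0,"tz":-50,"hand":0.35},{"rx":0,"ry":0,"rz":0,"tx":0,"ty":0,"tz":-90,"hand":0.35},{"rx":0,"ry":0,"rz":0,"tx":0,"ty":10,"tz":-120,"hand":0.2},{"rx":0,"ry":0,"rz":0,"tx":-4,"ty":45,"tz":-130,"hand":0},{"rx":0,"ry":0,"rz":0,"tx":-8,"ty":80,"tz":-130,"hand":0},{"rx":0,"ry":0,"rz":0,"tx":-12,"ty":115,"tz":-130,"hand":0},{"rx":0,"ry":0,"rz":0,"tx":-16,"ty":150,"tz":-130,"hand":0},{"rx":0,"ry":0,"rz":0,"tx":-17,"ty":169,"tz":-110,"hand":0},{"rx":0,"ry":0,"rz":0,"tx":-17,"ty":169,"tz":-80,"hand":0},{"rx":0,"ry":0,"rz":0,"tx":-17,"ty":169,"tz":-50,"hand":0},{"rx":0,"ry":0,"rz":0,"tx":-17,"ty":169,"tz":-50,"hand":0},{"rx":0,"ry":0,"rz":0,"tx":-17,"ty":169,"tz":-50,"hand":0}]'; python3 -c "
from h import *
save('scene','a5')"
```

```text
(np.float64(0.0033494343379019023), np.float64(0.08)) [0.502 0.029 0.08 ]
(np.float64(0.0033998216742451835), np.float64(0.12)) [0.426 0.07  0.12 ]
(np.float64(0.00697754305244886), np.float64(0.11)) [0.468 0.049 0.11 ]
t: 15.6
eef_pos: [0.5287, -0.2271, 0.0789]
orientation: [180.0, -0.0, 180.0]
wrist_force: [0.5, -0.6, 0.5]
grip_width: 0.0853
finger_force: 0.0
```

View pics/a5.png

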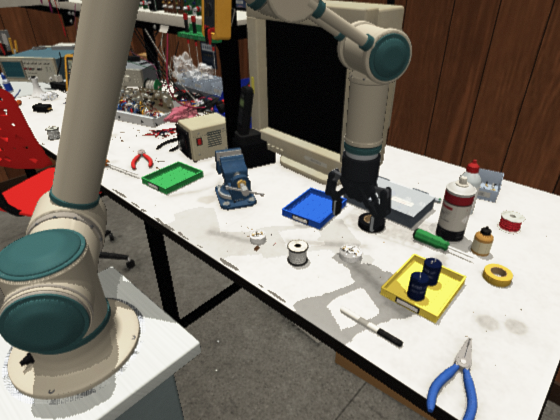

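Both caps stand upright in the yellow bin, at (431,272) and (417,288). The gripper is over the big tin at (350,254). I'll lower it, close gently and do a small lift.

```bash
python3 -m crank '[{"rx":0,"ry":0,"rz":0,"tx":0,"ty":0,"tz":25,"hand":0},{"rx":0,"ry":0,"rz":0,"tx":0,"ty":0,"tz":45,"hand":0},{"rx":0,"ry":0,"rz":0,"tx":0,"ty":0,"tz":60,"hand":0.05},{"rx":0,"ry":0,"rz":0,"tx":0,"ty":0,"tz":63.5,"hand":0.1},{"rx":0,"ry":0,"rz":0,"tx":0,"ty":0,"tz":63.5,"hand":0.2},{"rx":0,"ry":0,"rz":0,"tx":0,"ty":0,"tz":63.5,"hand":0.3},{"rx":0,"ry":0,"rz":0,"tx":0,"ty":0,"tz":63.5,"hand":0.4},{"rx":0,"ry":0,"rz":0,"tx":0,"ty":0,"tz":63.5,"hand":0.5},{"rx":0,"ry":0,"rz":0,"tx":0,"ty":0,"tz":63.5,"hand":0.6},{"rx":0,"ry":0,"rz":0,"tx":0,"ty":0,"tz":63.5,"hand":0.6},{"rx":0,"ry":0,"rz":0,"tx":0,"ty":0,"tz":63.5,"hand":0.6}]' 25
```

```text
t: 16.75
eef_pos: [0.5288, -0.227, 0.0154]
orientation: [180.0, 0.0, 180.0]
wrist_force: [-0.4, 0.3, -0.5]
grip_width: 0.0343
finger_force: 0.0
```

```bash
python3 -m crank '[{"rx":0,"ry":0,"rz":0,"tx":0,"ty":0,"tz":-10,"hand":0.6},{"rx":0,"ry":0,"rz":0,"tx":0,"ty":0,"tz":-30,"hand":0.6},{"rx":0,"ry":0,"rz":0,"tx":0,"ty":0,"tz":-60,"hand":0.6},{"rx":0,"ry":0,"rz":0,"tx":0,"ty":0,"tz":-90,"hand":0.6},{"rx":0,"ry":0,"rz":0,"tx":0,"ty":0,"tz":-90,"hand":0.6}]'; python3 -c "
from h import *
im=save('scene','a6')
cv2.imwrite('pics/a6c.png',cv2.resize(im[130:290,270:450,::-1],None,fx=3,fy=3))"
```

```text
t: 17.25
eef_pos: [0.5318, -0.2288, 0.1104]
orientation: [-179.7, 0.5, -180.0]
wrist_force: [0.7, -0.1, -0.6]
grip_width: 0.0341
finger_force: 0.0
```

View pics/a6c.png

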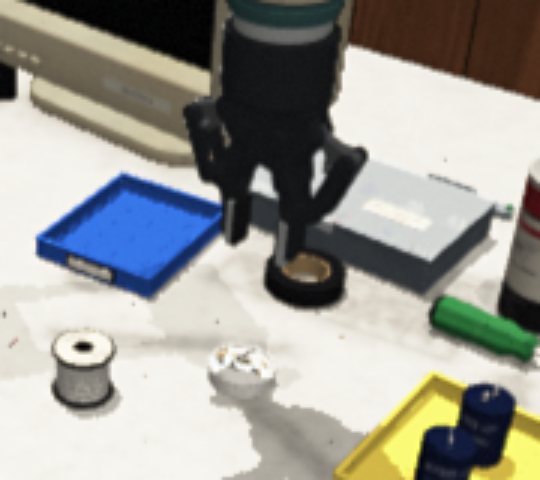

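The fingers closed to 34 mm without touching. The tin still sits at about (350,254), so I'll check both its position and the finger height.

```bash
python3 - <<'E'
from h import *
im={c:snapshot(c) for c in("scene","top")}
print(ray("scene",(350.5,248.5),.018),ray("top",(362,211),.018))
for c in im: print(c,[(np.round(r["pixel"],1),round(r["conf"],2),ray(c,r["pixel"],0)[:2].round(3)) for r in spot_point(c,"tin_big")])
for z in(.09,.095,.1,.105,.11): print(z,proj("scene",(.5318,-.2288-.017,z)).round(1),proj("scene",(.5318,-.2288+.017,z)).round(1))
E
```

```text
[ 0.537531   -0.22083225  0.018     ] [ 0.52909512 -0.2218136   0.018     ]
scene [(array([351.2, 259.1]), 0.8, array([ 0.526, -0.232]))]
top []
0.09 [361.5 228. ] [348.4 222.1]
0.095 [361.7 226. ] [348.5 220.2]
0.1 [361.9 224.1] [348.7 218.3]
0.105 [362.2 222.2] [348.9 216.4]
0.11 [362.4 220.3] [349.1 214.5]
```

The fingertips appear to lie about level with the TCP at this opening, because the pads swing back. So the hand has to go lower. I'll do it in small steps with the hand part open, watching the force.

```bash
python3 -m crank '[{"rx":0,"ry":0,"rz":0,"tx":0,"ty":0,"tz":0,"hand":0.2},{"rx":0,"ry":0,"rz":0,"tx":0,"ty":0,"tz":20,"hand":0.2},{"rx":0,"ry":0,"rz":0,"tx":0,"ty":0,"tz":50,"hand":0.2},{"rx":0,"ry":0,"rz":0,"tx":0,"ty":0,"tz":80,"hand":0.2},{"rx":0,"ry":0,"rz":0,"tx":0,"ty":0,"tz":92,"hand":0.2},{"rx":0,"ry":0,"rz":0,"tx":0,"ty":0,"tz":95,"hand":0.2},{"rx":0,"ry":0,"rz":0,"tx":0,"ty":0,"tz":95,"hand":0.2},{"rx":0,"ry":0,"rz":0,"tx":0,"ty":0,"tz":95,"hand":0.2}]' 25; python3 -c "
from h import *
im=save('scene','a7')
cv2.imwrite('pics/a7c.png',cv2.resize(im[170:290,280:420,::-1],None,fx=4,fy=4,interpolation=cv2.INTER_CUBIC))"
```

```text
t: 18.3
eef_pos: [0.5297, -0.2276, 0.0115]
orientation: [-179.9, 0.1, 180.0]
wrist_force: [0.1, -0.1, -0.3]
grip_width: 0.0683
finger_force: 0.0
```

View pics/a7c.png

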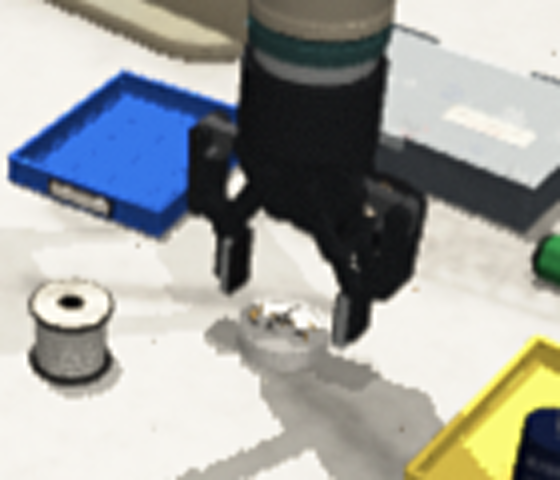

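The crop shows the tips at (233,292) and (348,345), straddling the tin centred at (287,320), though still well above the bench. I'll work out the tip height.

```bash
python3 - <<'E'
from h import *
for z in(0,.005,.01,.015,.02): print(z,[((proj("scene",(.5297-.011,-.2276+s*.036,z))-[280,170])*4).round(0) for s in(1,-1)],[((proj("scene",(.5297+.011,-.2276+s*.036,z))-[280,170])*4).round(0) for s in(1,-1)])
E
python3 -m crank '[{"rx":0,"ry":0,"rz":0,"tx":0,"ty":0,"tz":1,"hand":0.2},{"rx":0,"ry":0,"rz":0,"tx":0,"ty":0,"tz":2,"hand":0.2},{"rx":0,"ry":0,"rz":0,"tx":0,"ty":0,"tz":3,"hand":0.2},{"rx":0,"ry":0,"rz":0,"tx":0,"ty":0,"tz":3,"hand":0.2}]'
```

```text
0 [array([219., 333.]), array([324., 386.])] [array([241., 316.]), array([346., 368.])]
0.005 [array([220., 326.]), array([325., 379.])] [array([242., 309.]), array([347., 361.])]
0.01 [array([220., 319.]), array([326., 372.])] [array([242., 302.]), array([347., 354.])]
0.015 [array([221., 312.]), array([327., 365.])] [array([243., 295.]), array([348., 347.])]
0.02 [array([222., 305.]), array([328., 358.])] [array([244., 288.]), array([349., 340.])]
t: 18.75
eef_pos: [0.5287, -0.2271, 0.0074]
orientation: [180.0, 0.0, 180.0]
wrist_force: [-0.8, -0.4, 0.5]
grip_width: 0.0687
finger_force: 0.0
```

```bash
python3 -m crank '[{"rx":0,"ry":0,"rz":0,"tx":0,"ty":0,"tz":1,"hand":0.2},{"rx":0,"ry":0,"rz":0,"tx":0,"ty":0,"tz":1,"hand":0.25},{"rx":0,"ry":0,"rz":0,"tx":0,"ty":0,"tz":1,"hand":0.3},{"rx":0,"ry":0,"rz":0,"tx":0,"ty":0,"tz":1,"hand":0.35},{"rx":0,"ry":0,"rz":0,"tx":0,"ty":0,"tz":1,"hand":0.38},{"rx":0,"ry":0,"rz":0,"tx":0,"ty":0,"tz":1,"hand":0.41},{"rx":0,"ry":0,"rz":0,"tx":0,"ty":0,"tz":1,"hand":0.41},{"rx":0,"ry":0,"rz":0,"tx":0,"ty":0,"tz":1,"hand":0.41}]' 20
```

```text
t: 19.55
eef_pos: [0.5287, -0.2271, 0.0064]
orientation: [180.0, 0.0, -180.0]
wrist_force: [-0.6, 0.1, 0.3]
grip_width: 0.0506
finger_force: 0.0
```

```bash
python3 -m crank '[{"rx":0,"ry":0,"rz":0,"tx":0,"ty":0,"tz":0,"hand":0.43},{"rx":0,"ry":0,"rz":0,"tx":0,"ty":0,"tz":0,"hand":0.45},{"rx":0,"ry":0,"rz":0,"tx":0,"ty":0,"tz":0,"hand":0.47},{"rx":0,"ry":0,"rz":0,"tx":0,"ty":0,"tz":0,"hand":0.47},{"rx":0,"ry":0,"rz":0,"tx":0,"ty":0,"tz":0,"hand":0.47}]' 20; python3 -c "
from h import *
im=save('scene','a8')
cv2.imwrite('pics/a8c.png',cv2.resize(im[200:280,300:400,::-1],None,fx=5,fy=5,interpolation=cv2.INTER_CUBIC))"
```

```text
t: 20.05
eef_pos: [0.5287, -0.2271, 0.0064]
orientation: [180.0, 0.0, 180.0]
wrist_force: [0.3, 0.9, 0.0]
grip_width: 0.0451
finger_force: 0.0
```

View pics/a8c.png

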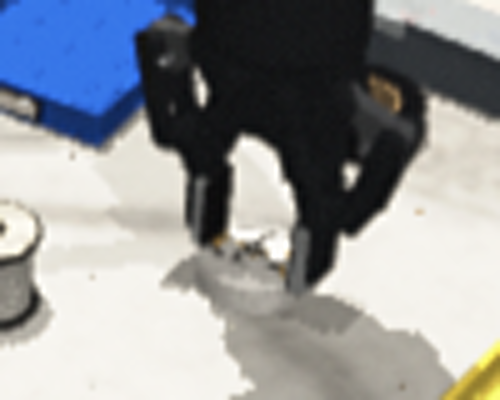

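The crop shows the tips at (215,242) and (298,292), which projects to a tip height of about 13–18 mm, just at the top of the lid. The tips therefore sit about 9 mm behind the TCP at this opening. I'll reopen and go lower in guarded steps.

```bash
python3 -m crank '[{"rx":0,"ry":0,"rz":0,"tx":0,"ty":0,"tz":-6,"hand":0.3},{"rx":0,"ry":0,"rz":0,"tx":0,"ty":0,"tz":-6,"hand":0.2},{"rx":0,"ry":0,"rz":0,"tx":0,"ty":0,"tz":-6,"hand":0.2},{"rx":0,"ry":0,"rz":0,"tx":0,"ty":0,"tz":-3,"hand":0.2},{"rx":0,"ry":0,"rz":0,"tx":0,"ty":0,"tz":0,"hand":0.2},{"rx":0,"ry":0,"rz":0,"tx":0,"ty":0,"tz":3,"hand":0.2},{"rx":0,"ry":0,"rz":0,"tx":0,"ty":0,"tz":5,"hand":0.2},{"rx":0,"ry":0,"rz":0,"tx":0,"ty":0,"tz":5,"hand":0.2}]' 20
```

```text
t: 20.9
eef_pos: [0.5284, -0.2269, 0.0008]
orientation: [180.0, -0.0, 180.0]
wrist_force: [0.8, 0.5, -0.3]
grip_width: 0.068
finger_force: 0.0
```

```bash
python3 -m crank '[{"rx":0,"ry":0,"rz":0,"tx":0,"ty":0,"tz":1,"hand":0.2},{"rx":0,"ry":0,"rz":0,"tx":0,"ty":0,"tz":2,"hand":0.2},{"rx":0,"ry":0,"rz":0,"tx":0,"ty":0,"tz":2,"hand":0.2}]'
```

```text
t: 21.2
eef_pos: [0.5287, -0.2271, -0.0007]
orientation: [180.0, -0.0, 180.0]
wrist_force: [-0.6, -0.1, -0.1]
grip_width: 0.0683
finger_force: 0.0
```

```bash
python3 -m crank '[{"rx":0,"ry":0,"rz":0,"tx":0,"ty":0,"tz":0,"hand":0.3},{"rx":0,"ry":0,"rz":0,"tx":0,"ty":0,"tz":0,"hand":0.36},{"rx":0,"ry":0,"rz":0,"tx":0,"ty":0,"tz":0,"hand":0.4},{"rx":0,"ry":0,"rz":0,"tx":0,"ty":0,"tz":0,"hand":0.44},{"rx":0,"ry":0,"rz":0,"tx":0,"ty":0,"tz":0,"hand":0.46},{"rx":0,"ry":0,"rz":0,"tx":0,"ty":0,"tz":0,"hand":0.46}]'
```

```text
t: 21.8
eef_pos: [0.5288, -0.227, -0.0002]
orientation: [180.0, 0.0, 180.0]
wrist_force: [-0.6, 0.9, 4.8]
grip_width: 0.0491
finger_force: 20.4
```

The tin is gripped at last (49 mm, 20 N). I'll lift it to travel height.

```bash
python3 -m crank '[{"rx":0,"ry":0,"rz":0,"tx":0,"ty":0,"tz":-5,"hand":0.48},{"rx":0,"ry":0,"rz":0,"tx":0,"ty":0,"tz":-20,"hand":0.48},{"rx":0,"ry":0,"rz":0,"tx":0,"ty":0,"tz":-45,"hand":0.48},{"rx":0,"ry":0,"rz":0,"tx":0,"ty":0,"tz":-80,"hand":0.48},{"rx":0,"ry":0,"rz":0,"tx":0,"ty":0,"tz":-120,"hand":0.48},{"rx":0,"ry":0,"rz":0,"tx":0,"ty":0,"tz":-160,"hand":0.48},{"rx":0,"ry":0,"rz":0,"tx":0,"ty":0,"tz":-195,"hand":0.48},{"rx":0,"ry":0,"rz":0,"tx":0,"ty":0,"tz":-215,"hand":0.48},{"rx":0,"ry":0,"rz":0,"tx":0,"ty":0,"tz":-220,"hand":0.48},{"rx":0,"ry":0,"rz":0,"tx":0,"ty":0,"tz":-220,"hand":0.48}]' 30; python3 - <<'E'
from h import *
for c in("scene","top"):
    save(c,"b1"+c);print(c,[(np.round(r["pixel"],1),round(r["conf"],2),ray(c,r["pixel"],.22)[:2].round(3),ray(c,r["pixel"],0)[:2].round(3)) for r in spot_point(c,"tin_big")])
E
```

```text
t: 22.8
eef_pos: [0.5288, -0.2272, 0.2195]
orientation: [-180.0, 0.0, 180.0]
wrist_force: [-0.4, 0.2, -1.4]
grip_width: 0.048
finger_force: 31.0
scene [(array([362.3, 175.8]), 0.88, array([ 0.519, -0.241]), array([ 0.898, -0.025]))]
top []
```

The tin is held, and the network sees it at the lifted height. I'll carry it to above the green bin, at (.453,.403).

```bash
python3 -m crank '[{"rx":0,"ry":0,"rz":0,"tx":2,"ty":15,"tz":0,"hand":0.48},{"rx":0,"ry":0,"rz":0,"tx":6,"ty":45,"tz":0,"hand":0.48},{"rx":0,"ry":0,"rz":0,"tx":11,"ty":85,"tz":0,"hand":0.48},{"rx":0,"ry":0,"rz":0,"tx":15,"ty":125,"tz":0,"hand":0.48},{"rx":0,"ry":0,"rz":0,"tx":20,"ty":165,"tz":0,"hand":0.48},{"rx":0,"ry":0,"rz":0,"tx":25,"ty":205,"tz":0,"hand":0.48},{"rx":0,"ry":0,"rz":0,"tx":30,"ty":245,"tz":0,"hand":0.48},{"rx":0,"ry":0,"rz":0,"tx":35,"ty":285,"tz":0,"hand":0.48},{"rx":0,"ry":0,"rz":0,"tx":39,"ty":325,"tz":0,"hand":0.48},{"rx":0,"ry":0,"rz":0,"tx":44,"ty":365,"tz":0,"hand":0.48},{"rx":0,"ry":0,"rz":0,"tx":49,"ty":405,"tz":0,"hand":0.48},{"rx":0,"ry":0,"rz":0,"tx":54,"ty":445,"tz":0,"hand":0.48},{"rx":0,"ry":0,"rz":0,"tx":59,"ty":485,"tz":0,"hand":0.48},{"rx":0,"ry":0,"rz":0,"tx":64,"ty":525,"tz":0,"hand":0.48},{"rx":0,"ry":0,"rz":0,"tx":69,"ty":565,"tz":0,"hand":0.48},{"rx":0,"ry":0,"rz":0,"tx":73,"ty":600,"tz":0,"hand":0.48},{"rx":0,"ry":0,"rz":0,"tx":75,"ty":620,"tz":0,"hand":0.48},{"rx":0,"ry":0,"rz":0,"tx":76,"ty":630,"tz":0,"hand":0.48},{"rx":0,"ry":0,"rz":0,"tx":76,"ty":630,"tz":0,"hand":0.48},{"rx":0,"ry":0,"rz":0,"tx":76,"ty":630,"tz":0,"hand":0.48}]'
```

```text
t: 25.0
eef_pos: [0.4523, 0.402, 0.219]
orientation: [-179.9, -0.0, 180.0]
wrist_force: [0.5, -0.3, -0.1]
grip_width: 0.0484
finger_force: 31.1
```

```bash
python3 -m crank '[{"rx":0,"ry":0,"rz":0,"tx":0,"ty":0,"tz":15,"hand":0.48},{"rx":0,"ry":0,"rz":0,"tx":0,"ty":0,"tz":45,"hand":0.48},{"rx":0,"ry":0,"rz":0,"tx":0,"ty":0,"tz":80,"hand":0.48},{"rx":0,"ry":0,"rz":0,"tx":0,"ty":0,"tz":115,"hand":0.48},{"rx":0,"ry":0,"rz":0,"tx":0,"ty":0,"tz":150,"hand":0.48},{"rx":0,"ry":0,"rz":0,"tx":0,"ty":0,"tz":180,"hand":0.48},{"rx":0,"ry":0,"rz":0,"tx":0,"ty":0,"tz":198,"hand":0.48},{"rx":0,"ry":0,"rz":0,"tx":0,"ty":0,"tz":208,"hand":0.48},{"rx":0,"ry":0,"rz":0,"tx":0,"ty":0,"tz":211,"hand":0.48},{"rx":0,"ry":0,"rz":0,"tx":0,"ty":0,"tz":211,"hand":0.48},{"rx":0,"ry":0,"rz":0,"tx":0,"ty":0,"tz":211,"hand":0.48},{"rx":0,"ry":0,"rz":0,"tx":0,"ty":0,"tz":211,"hand":0.48}]'
```

```text
t: 26.2
eef_pos: [0.4535, 0.4034, 0.0097]
orientation: [179.9, 0.1, 180.0]
wrist_force: [0.2, 0.1, 0.4]
grip_width: 0.0482
finger_force: 31.1
```

```bash
python3 -m crank '[{"rx":0,"ry":0,"rz":0,"tx":0,"ty":0,"tz":3,"hand":0.48},{"rx":0,"ry":0,"rz":0,"tx":0,"ty":0,"tz":5,"hand":0.48},{"rx":0,"ry":0,"rz":0,"tx":0,"ty":0,"tz":6,"hand":0.48},{"rx":0,"ry":0,"rz":0,"tx":0,"ty":0,"tz":6,"hand":0.48},{"rx":0,"ry":0,"rz":0,"tx":0,"ty":0,"tz":6,"hand":0.48}]'
```

```text
t: 26.7
eef_pos: [0.4527, 0.403, 0.003]
orientation: [180.0, 0.0, -180.0]
wrist_force: [-1.4, -0.1, 5.1]
grip_width: 0.0483
finger_force: 31.6
```

```bash
python3 -m crank '[{"rx":0,"ry":0,"rz":0,"tx":0,"ty":0,"tz":0.5,"hand":0.48},{"rx":0,"ry":0,"rz":0,"tx":0,"ty":0,"tz":0.5,"hand":0.48},{"rx":0,"ry":0,"rz":0,"tx":0,"ty":0,"tz":0.5,"hand":0.48}]'
```

```text
t: 27.0
eef_pos: [0.4527, 0.403, 0.003]
orientation: [180.0, 0.0, -180.0]
wrist_force: [-2.5, -1.9, 8.9]
grip_width: 0.0483
finger_force: 31.9
```

The tin is down. I'll release, rise clear, and go to above the small tin at (.439,-.018). With yaw 180 the vise-handle clearance is about 14 mm in the worst case.

```bash
python3 -m crank '[{"rx":0,"ry":0,"rz":0,"tx":0,"ty":0,"tz":-1,"hand":0.4},{"rx":0,"ry":0,"rz":0,"tx":0,"ty":0,"tz":-1,"hand":0.3},{"rx":0,"ry":0,"rz":0,"tx":0,"ty":0,"tz":-1,"hand":0.28},{"rx":0,"ry":0,"rz":0,"tx":0,"ty":0,"tz":-1,"hand":0.28},{"rx":0,"ry":0,"rz":0,"tx":0,"ty":0,"tz":-15,"hand":0.28},{"rx":0,"ry":0,"rz":0,"tx":0,"ty":0,"tz":-50,"hand":0.28},{"rx":0,"ry":0,"rz":0,"tx":0,"ty":0,"tz":-100,"hand":0.28},{"rx":0,"ry":0,"rz":0,"tx":0,"ty":0,"tz":-150,"hand":0.28},{"rx":0,"ry":0,"rz":0,"tx":0,"ty":0,"tz":-195,"hand":0.28},{"rx":0,"ry":0,"rz":0,"tx":0,"ty":-20,"tz":-220,"hand":0.28},{"rx":0,"ry":0,"rz":0,"tx":2,"ty":-65,"tz":-220,"hand":0.28},{"rx":0,"ry":0,"rz":0,"tx":4,"ty":-110,"tz":-220,"hand":0.28},{"rx":0,"ry":0,"rz":0,"tx":5,"ty":-155,"tz":-220,"hand":0.28},{"rx":0,"ry":0,"rz":0,"tx":7,"ty":-200,"tz":-220,"hand":0.28},{"rx":0,"ry":0,"rz":0,"tx":8,"ty":-245,"tz":-220,"hand":0.28},{"rx":0,"ry":0,"rz":0,"tx":10,"ty":-290,"tz":-220,"hand":0.28},{"rx":0,"ry":0,"rz":0,"tx":11,"ty":-335,"tz":-220,"hand":0.28},{"rx":0,"ry":0,"rz":0,"tx":13,"ty":-380,"tz":-220,"hand":0.28},{"rx":0,"ry":0,"rz":0,"tx":14,"ty":-421,"tz":-220,"hand":0.28},{"rx":0,"ry":0,"rz":0,"tx":14,"ty":-421,"tz":-220,"hand":0.28}]'; python3 - <<'E'
from h import *
save("scene","b2");save("top","b2t")
for o in("tin_big","tin_small"):
  for c in("scene","top"): print(c,[(np.round(r["pixel"],1),round(r["conf"],2),ray(c,r["pixel"],0)[:2].round(3)) for r in spot_point(c,o)])
E
```

```text
t: 29.0
eef_pos: [0.4387, -0.0226, 0.2218]
orientation: [-179.8, 0.0, 179.6]
wrist_force: [0.6, 0.5, 0.4]
grip_width: 0.0612
finger_force: 0.0
scene [(array([259. , 239.9]), 0.7, array([ 0.437, -0.022])), (array([164.8, 184.2]), 0.58, array([0.448, 0.396]))]
top [(array([152. , 240.9]), 0.63, array([0.45 , 0.397]))]
scene [(array([258.2, 238.7]), 0.47, array([ 0.44 , -0.017]))]
top []
```

The big tin is in the green bin at (.45,.397). The small tin is confirmed at about (.439,-.018). Descending.

```bash
python3 -m crank '[{"rx":0,"ry":0,"rz":0,"tx":0,"ty":0,"tz":0,"hand":0.28},{"rx":0,"ry":0,"rz":0,"tx":0,"ty":0,"tz":30,"hand":0.28},{"rx":0,"ry":0,"rz":0,"tx":0,"ty":0,"tz":70,"hand":0.28},{"rx":0,"ry":0,"rz":0,"tx":0,"ty":0,"tz":110,"hand":0.28},{"rx":0,"ry":0,"rz":0,"tx":0,"ty":0,"tz":150,"hand":0.28},{"rx":0,"ry":0,"rz":0,"tx":0,"ty":0,"tz":180,"hand":0.28},{"rx":0,"ry":0,"rz":0,"tx":0,"ty":0,"tz":200,"hand":0.28},{"rx":0,"ry":0,"rz":0,"tx":0,"ty":0,"tz":212,"hand":0.28},{"rx":0,"ry":0,"rz":0,"tx":0,"ty":0,"tz":216,"hand":0.28},{"rx":0,"ry":0,"rz":0,"tx":0,"ty":0,"tz":218,"hand":0.28},{"rx":0,"ry":0,"rz":0,"tx":0,"ty":0,"tz":218,"hand":0.28},{"rx":0,"ry":0,"rz":0,"tx":0,"ty":0,"tz":218,"hand":0.28}]' 25
```

```text
t: 30.5
eef_pos: [0.4394, -0.018, 0.0046]
orientation: [-180.0, 0.1, -180.0]
wrist_force: [-0.5, -0.1, 0.1]
grip_width: 0.0613
finger_force: 0.0
```

```bash
python3 -m crank '[{"rx":0,"ry":0,"rz":0,"tx":0,"ty":0,"tz":2,"hand":0.28},{"rx":0,"ry":0,"rz":0,"tx":0,"ty":0,"tz":4,"hand":0.28},{"rx":0,"ry":0,"rz":0,"tx":0,"ty":0,"tz":4,"hand":0.35},{"rx":0,"ry":0,"rz":0,"tx":0,"ty":0,"tz":4,"hand":0.42},{"rx":0,"ry":0,"rz":0,"tx":0,"ty":0,"tz":4,"hand":0.48},{"rx":0,"ry":0,"rz":0,"tx":0,"ty":0,"tz":4,"hand":0.52},{"rx":0,"ry":0,"rz":0,"tx":0,"ty":0,"tz":4,"hand":0.56},{"rx":0,"ry":0,"rz":0,"tx":0,"ty":0,"tz":4,"hand":0.6},{"rx":0,"ry":0,"rz":0,"tx":0,"ty":0,"tz":4,"hand":0.6},{"rx":0,"ry":0,"rz":0,"tx":0,"ty":0,"tz":4,"hand":0.6}]'
```

```text
t: 31.5
eef_pos: [0.4388, -0.0181, 0.0002]
orientation: [-180.0, 0.0, -180.0]
wrist_force: [-0.9, 0.5, 5.7]
grip_width: 0.0362
finger_force: 24.8
```

```bash
python3 -m crank '[{"rx":0,"ry":0,"rz":0,"tx":0,"ty":0,"tz":-5,"hand":0.62},{"rx":0,"ry":0,"rz":0,"tx":0,"ty":0,"tz":-20,"hand":0.62},{"rx":0,"ry":0,"rz":0,"tx":0,"ty":0,"tz":-45,"hand":0.62},{"rx":0,"ry":0,"rz":0,"tx":0,"ty":0,"tz":-80,"hand":0.62},{"rx":0,"ry":0,"rz":0,"tx":0,"ty":0,"tz":-120,"hand":0.62},{"rx":0,"ry":0,"rz":0,"tx":0,"ty":0,"tz":-160,"hand":0.62},{"rx":0,"ry":0,"rz":0,"tx":0,"ty":0,"tz":-195,"hand":0.62},{"rx":0,"ry":0,"rz":0,"tx":0,"ty":0,"tz":-215,"hand":0.62},{"rx":0,"ry":0,"rz":0,"tx":0,"ty":0,"tz":-220,"hand":0.62},{"rx":0,"ry":0,"rz":0,"tx":0,"ty":0,"tz":-220,"hand":0.62}]' 30
```

```text
t: 32.5
eef_pos: [0.4388, -0.0181, 0.2201]
orientation: [-180.0, 0.1, 180.0]
wrist_force: [0.6, 0.6, 0.4]
grip_width: 0.0361
finger_force: 30.1
```

```bash
python3 -m crank '[{"rx":0,"ry":0,"rz":0,"tx":-3,"ty":15,"tz":0,"hand":0.62},{"rx":0,"ry":0,"rz":0,"tx":-8,"ty":45,"tz":0,"hand":0.62},{"rx":0,"ry":0,"rz":0,"tx":-15,"ty":85,"tz":0,"hand":0.62},{"rx":0,"ry":0,"rz":0,"tx":-22,"ty":125,"tz":0,"hand":0.62},{"rx":0,"ry":0,"rz":0,"tx":-30,"ty":165,"tz":0,"hand":0.62},{"rx":0,"ry":0,"rz":0,"tx":-37,"ty":205,"tz":0,"hand":0.62},{"rx":0,"ry":0,"rz":0,"tx":-44,"ty":245,"tz":0,"hand":0.62},{"rx":0,"ry":0,"rz":0,"tx":-51,"ty":285,"tz":0,"hand":0.62},{"rx":0,"ry":0,"rz":0,"tx":-58,"ty":325,"tz":0,"hand":0.62},{"rx":0,"ry":0,"rz":0,"tx":-65,"ty":365,"tz":0,"hand":0.62},{"rx":0,"ry":0,"rz":0,"tx":-71,"ty":398,"tz":0,"hand":0.62},{"rx":0,"ry":0,"rz":0,"tx":-75,"ty":418,"tz":0,"hand":0.62},{"rx":0,"ry":0,"rz":0,"tx":-76,"ty":425,"tz":0,"hand":0.62},{"rx":0,"ry":0,"rz":0,"tx":-76,"ty":425,"tz":0,"hand":0.62},{"rx":0,"ry":0,"rz":0,"tx":-76,"ty":425,"tz":0,"hand":0.62}]'
```

```text
t: 34.0
eef_pos: [0.5142, 0.4056, 0.2188]
orientation: [-179.9, -0.1, 180.0]
wrist_force: [0.0, 0.5, -0.8]
grip_width: 0.0361
finger_force: 30.1
```

```bash
python3 -m crank '[{"rx":0,"ry":0,"rz":0,"tx":0,"ty":0,"tz":15,"hand":0.62},{"rx":0,"ry":0,"rz":0,"tx":0,"ty":0,"tz":45,"hand":0.62},{"rx":0,"ry":0,"rz":0,"tx":0,"ty":0,"tz":80,"hand":0.62},{"rx":0,"ry":0,"rz":0,"tx":0,"ty":0,"tz":115,"hand":0.62},{"rx":0,"ry":0,"rz":0,"tx":0,"ty":0,"tz":150,"hand":0.62},{"rx":0,"ry":0,"rz":0,"tx":0,"ty":0,"tz":180,"hand":0.62},{"rx":0,"ry":0,"rz":0,"tx":0,"ty":0,"tz":198,"hand":0.62},{"rx":0,"ry":0,"rz":0,"tx":0,"ty":0,"tz":208,"hand":0.62},{"rx":0,"ry":0,"rz":0,"tx":0,"ty":0,"tz":211,"hand":0.62},{"rx":0,"ry":0,"rz":0,"tx":0,"ty":0,"tz":211,"hand":0.62},{"rx":0,"ry":0,"rz":0,"tx":0,"ty":0,"tz":211,"hand":0.62},{"rx":0,"ry":0,"rz":0,"tx":0,"ty":0,"tz":211,"hand":0.62}]'
```

```text
t: 35.2
eef_pos: [0.5156, 0.4073, 0.0103]
orientation: [179.9, 0.1, 180.0]
wrist_force: [-0.6, 0.5, -1.2]
grip_width: 0.0361
finger_force: 30.1
```

Contact should come at about .0032.

```bash
python3 -m crank '[{"rx":0,"ry":0,"rz":0,"tx":0,"ty":0,"tz":3,"hand":0.62},{"rx":0,"ry":0,"rz":0,"tx":0,"ty":0,"tz":5,"hand":0.62},{"rx":0,"ry":0,"rz":0,"tx":0,"ty":0,"tz":6,"hand":0.62},{"rx":0,"ry":0,"rz":0,"tx":0,"ty":0,"tz":6.5,"hand":0.62},{"rx":0,"ry":0,"rz":0,"tx":0,"ty":0,"tz":6.5,"hand":0.62},{"rx":0,"ry":0,"rz":0,"tx":0,"ty":0,"tz":6.5,"hand":0.62}]'
```

```text
t: 35.8
eef_pos: [0.5147, 0.4069, 0.0033]
orientation: [180.0, 0.0, -180.0]
wrist_force: [-1.1, -0.8, 4.9]
grip_width: 0.0356
finger_force: 30.6
```

```bash
python3 -m crank '[{"rx":0,"ry":0,"rz":0,"tx":0,"ty":0,"tz":-0.5,"hand":0.52},{"rx":0,"ry":0,"rz":0,"tx":0,"ty":0,"tz":-0.5,"hand":0.4},{"rx":0,"ry":0,"rz":0,"tx":0,"ty":0,"tz":-0.5,"hand":0.38},{"rx":0,"ry":0,"rz":0,"tx":0,"ty":0,"tz":-0.5,"hand":0.38},{"rx":0,"ry":0,"rz":0,"tx":0,"ty":0,"tz":-15,"hand":0.38},{"rx":0,"ry":0,"rz":0,"tx":0,"ty":0,"tz":-50,"hand":0.38},{"rx":0,"ry":0,"rz":0,"tx":0,"ty":0,"tz":-100,"hand":0.38},{"rx":0,"ry":0,"rz":0,"tx":0,"ty":0,"tz":-150,"hand":0.3},{"rx":0,"ry":0,"rz":0,"tx":0,"ty":0,"tz":-195,"hand":0.2},{"rx":0,"ry":0,"rz":0,"tx":2,"ty":-20,"tz":-220,"hand":0.1},{"rx":0,"ry":0,"rz":0,"tx":8,"ty":-65,"tz":-220,"hand":0.1},{"rx":0,"ry":0,"rz":0,"tx":15,"ty":-110,"tz":-220,"hand":0.1},{"rx":0,"ry":0,"rz":0,"tx":21,"ty":-155,"tz":-220,"hand":0.1},{"rx":0,"ry":0,"rz":0,"tx":27,"ty":-200,"tz":-220,"hand":0.1},{"rx":0,"ry":0,"rz":0,"tx":33,"ty":-245,"tz":-220,"hand":0.1},{"rx":0,"ry":0,"rz":0,"tx":39,"ty":-290,"tz":-220,"hand":0.1},{"rx":0,"ry":0,"rz":0,"tx":45,"ty":-335,"tz":-220,"hand":0.1},{"rx":0,"ry":0,"rz":0,"tx":52,"ty":-380,"tz":-220,"hand":0.1},{"rx":0,"ry":0,"rz":0,"tx":58,"ty":-425,"tz":-220,"hand":0.1},{"rx":0,"ry":0,"rz":0,"tx":64,"ty":-470,"tz":-220,"hand":0.1}]'; python3 -m crank '[{"rx":0,"ry":0,"rz":0,"tx":6,"ty":-40,"tz":0,"hand":0.1},{"rx":0,"ry":0,"rz":0,"tx":11,"ty":-80,"tz":0,"hand":0.1},{"rx":0,"ry":0,"rz":0,"tx":11,"ty":-80,"tz":30,"hand":0.1},{"rx":0,"ry":0,"rz":0,"tx":11,"ty":-80,"tz":70,"hand":0.1},{"rx":0,"ry":0,"rz":0,"tx":11,"ty":-80,"tz":110,"hand":0.1},{"rx":0,"ry":0,"rz":0,"tx":11,"ty":-80,"tz":130,"hand":0.1},{"rx":0,"ry":0,"rz":0,"tx":11,"ty":-80,"tz":130,"hand":0.1},{"rx":0,"ry":0,"rz":0,"tx":11,"ty":-80,"tz":130,"hand":0.1}]'; python3 - <<'E'
from h import *
save("scene","b3");save("top","b3t")
for o in("tin_big","tin_small","cap_a","reel_solder"):
  for c in("scene","top"): print(o,c,[(np.round(r["pixel"],1),round(r["conf"],2),ray(c,r["pixel"],0)[:2].round(3)) for r in spot_point(c,o)])
E
```

```text
t: 37.8
eef_pos: [0.4502, -0.0647, 0.2237]
orientation: [-180.0, 0.1, -180.0]
wrist_force: [-0.4, 0.5, -0.4]
grip_width: 0.0766
finger_force: 0.0
t: 38.6
eef_pos: [0.4404, -0.1434, 0.0934]
orientation: [-180.0, 0.1, 180.0]
wrist_force: [0.1, -0.2, -0.2]
grip_width: 0.0772
finger_force: 0.0
tin_big scene [(array([163.8, 180.8]), 0.44, array([0.458, 0.417]))]
tin_big top [(array([149.6, 240.3]), 0.77, array([0.452, 0.404]))]
tin_small scene [(array([179.4, 175.6]), 0.57, array([0.512, 0.41 ]))]
tin_small top [(array([150.3, 217. ]), 0.64, array([0.521, 0.403]))]
cap_a scene [(array([430.7, 281.3]), 0.73, array([ 0.577, -0.401])), (array([417.5, 296.4]), 0.67, array([ 0.516, -0.4  ]))]
cap_a top [(array([421. , 194.4]), 0.75, array([ 0.577, -0.4  ])), (array([419.9, 218.1]), 0.73, array([ 0.507, -0.394]))]
reel_solder scene [(array([295.2, 262.8]), 0.77, array([ 0.43 , -0.145])), (array([426.4, 280.3]), 0.49, array([ 0.574, -0.392]))]
reel_solder top []
```

All four placed parts check out in both views. The reel is at about (.437,-.144). I'll descend on it and grip more firmly.

```bash
python3 -m crank '[{"rx":0,"ry":0,"rz":0,"tx":3,"ty":0,"tz":25,"hand":0.1},{"rx":0,"ry":0,"rz":0,"tx":3,"ty":0,"tz":50,"hand":0.1},{"rx":0,"ry":0,"rz":0,"tx":3,"ty":0,"tz":75,"hand":0.1},{"rx":0,"ry":0,"rz":0,"tx":3,"ty":0,"tz":88,"hand":0.1},{"rx":0,"ry":0,"rz":0,"tx":3,"ty":0,"tz":91,"hand":0.1},{"rx":0,"ry":0,"rz":0,"tx":3,"ty":0,"tz":91,"hand":0.2},{"rx":0,"ry":0,"rz":0,"tx":3,"ty":0,"tz":91,"hand":0.3},{"rx":0,"ry":0,"rz":0,"tx":3,"ty":0,"tz":91,"hand":0.4},{"rx":0,"ry":0,"rz":0,"tx":3,"ty":0,"tz":91,"hand":0.47},{"rx":0,"ry":0,"rz":0,"tx":3,"ty":0,"tz":91,"hand":0.53},{"rx":0,"ry":0,"rz":0,"tx":3,"ty":0,"tz":91,"hand":0.58},{"rx":0,"ry":0,"rz":0,"tx":3,"ty":0,"tz":91,"hand":0.6},{"rx":0,"ry":0,"rz":0,"tx":3,"ty":0,"tz":91,"hand":0.6},{"rx":0,"ry":0,"rz":0,"tx":3,"ty":0,"tz":91,"hand":0.6}]' 50
```

```text
t: 40.5
eef_pos: [0.4373, -0.1427, 0.0025]
orientation: [180.0, 0.1, 180.0]
wrist_force: [0.7, 3.1, 5.5]
grip_width: 0.0466
finger_force: 51.1
```

```bash
python3 -m crank '[{"rx":0,"ry":0,"rz":0,"tx":0,"ty":0,"tz":-5,"hand":0.6},{"rx":0,"ry":0,"rz":0,"tx":0,"ty":0,"tz":-20,"hand":0.6},{"rx":0,"ry":0,"rz":0,"tx":0,"ty":0,"tz":-45,"hand":0.6},{"rx":0,"ry":0,"rz":0,"tx":0,"ty":0,"tz":-75,"hand":0.6},{"rx":0,"ry":0,"rz":0,"tx":0,"ty":0,"tz":-95,"hand":0.6},{"rx":0,"ry":0,"rz":0,"tx":0,"ty":0,"tz":-100,"hand":0.6},{"rx":0,"ry":0,"rz":0,"tx":-15,"ty":8,"tz":-100,"hand":0.6},{"rx":0,"ry":0,"rz":0,"tx":-40,"ty":22,"tz":-100,"hand":0.6},{"rx":0,"ry":0,"rz":0,"tx":-70,"ty":39,"tz":-100,"hand":0.6},{"rx":0,"ry":0,"rz":0,"tx":-100,"ty":56,"tz":-100,"hand":0.6},{"rx":0,"ry":0,"rz":0,"tx":-130,"ty":73,"tz":-100,"hand":0.6},{"rx":0,"ry":0,"rz":0,"tx":-160,"ty":90,"tz":-100,"hand":0.6},{"rx":0,"ry":0,"rz":0,"tx":-182,"ty":102,"tz":-100,"hand":0.6},{"rx":0,"ry":0,"rz":0,"tx":-192,"ty":107,"tz":-100,"hand":0.6},{"rx":0,"ry":0,"rz":0,"tx":-192,"ty":107,"tz":-100,"hand":0.6},{"rx":0,"ry":0,"rz":0,"tx":-192,"ty":107,"tz":-100,"hand":0.6}]'; python3 - <<'E'
from h import *
save("top","b4t");im=save("scene","b4")
cv2.imwrite('pics/b4c.png',cv2.resize(im[110:270,240:420,::-1],None,fx=3,fy=3,interpolation=cv2.INTER_CUBIC))
E
```

```text
t: 42.1
eef_pos: [0.6272, -0.0362, 0.1002]
orientation: [180.0, -0.2, -180.0]
wrist_force: [-0.4, -0.3, -2.4]
grip_width: 0.0468
finger_force: 52.0
```

View pics/b4c.png

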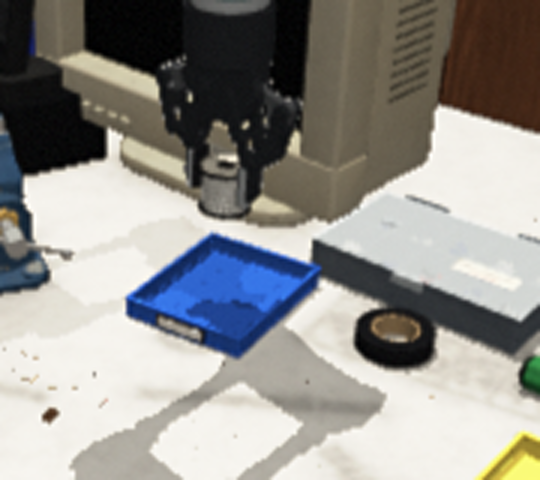

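The reel hangs upright above the blue bin, at (222,185) in the crop, with clear space around it. Lowering.

```bash
python3 -m crank '[{"rx":0,"ry":0,"rz":0,"tx":0,"ty":0,"tz":15,"hand":0.6},{"rx":0,"ry":0,"rz":0,"tx":0,"ty":0,"tz":40,"hand":0.6},{"rx":0,"ry":0,"rz":0,"tx":0,"ty":0,"tz":65,"hand":0.6},{"rx":0,"ry":0,"rz":0,"tx":0,"ty":0,"tz":80,"hand":0.6},{"rx":0,"ry":0,"rz":0,"tx":0,"ty":0,"tz":87,"hand":0.6},{"rx":0,"ry":0,"rz":0,"tx":0,"ty":0,"tz":88,"hand":0.6},{"rx":0,"ry":0,"rz":0,"tx":0,"ty":0,"tz":88,"hand":0.6},{"rx":0,"ry":0,"rz":0,"tx":0,"ty":0,"tz":88,"hand":0.6}]'
```

```text
t: 43.0
eef_pos: [0.6296, -0.0364, 0.0147]
orientation: [-180.0, 0.1, 180.0]
wrist_force: [-1.2, 1.5, -2.6]
grip_width: 0.0465
finger_force: 52.0
```

```bash
python3 -m crank '[{"rx":0,"ry":0,"rz":0,"tx":0,"ty":0,"tz":2,"hand":0.6},{"rx":0,"ry":0,"rz":0,"tx":0,"ty":0,"tz":4,"hand":0.6},{"rx":0,"ry":0,"rz":0,"tx":0,"ty":0,"tz":5,"hand":0.6},{"rx":0,"ry":0,"rz":0,"tx":0,"ty":0,"tz":5.5,"hand":0.6},{"rx":0,"ry":0,"rz":0,"tx":0,"ty":0,"tz":5.5,"hand":0.6},{"rx":0,"ry":0,"rz":0,"tx":0,"ty":0,"tz":5.5,"hand":0.6}]'
```

```text
t: 43.6
eef_pos: [0.6288, -0.0361, 0.0079]
orientation: [180.0, 0.0, 180.0]
wrist_force: [1.2, -0.6, -1.6]
grip_width: 0.0467
finger_force: 52.0
```

```bash
python3 -m crank '[{"rx":0,"ry":0,"rz":0,"tx":0,"ty":0,"tz":1,"hand":0.6},{"rx":0,"ry":0,"rz":0,"tx":0,"ty":0,"tz":2,"hand":0.6},{"rx":0,"ry":0,"rz":0,"tx":0,"ty":0,"tz":2.5,"hand":0.6},{"rx":0,"ry":0,"rz":0,"tx":0,"ty":0,"tz":3,"hand":0.6},{"rx":0,"ry":0,"rz":0,"tx":0,"ty":0,"tz":3,"hand":0.6},{"rx":0,"ry":0,"rz":0,"tx":0,"ty":0,"tz":3,"hand":0.6}]'
```

```text
t: 44.2
eef_pos: [0.6287, -0.0361, 0.0056]
orientation: [-180.0, 0.0, -180.0]
wrist_force: [-3.1, -0.2, 6.2]
grip_width: 0.0465
finger_force: 52.7
```

Contact. I'll release, rise straight up, and look.

```bash
python3 -m crank '[{"rx":0,"ry":0,"rz":0,"tx":0,"ty":0,"tz":-0.5,"hand":0.4},{"rx":0,"ry":0,"rz":0,"tx":0,"ty":0,"tz":-0.5,"hand":0.3},{"rx":0,"ry":0,"rz":0,"tx":0,"ty":0,"tz":-0.5,"hand":0.28},{"rx":0,"ry":0,"rz":0,"tx":0,"ty":0,"tz":-0.5,"hand":0.28},{"rx":0,"ry":0,"rz":0,"tx":0,"ty":0,"tz":-15,"hand":0.28},{"rx":0,"ry":0,"rz":0,"tx":0,"ty":0,"tz":-45,"hand":0.28},{"rx":0,"ry":0,"rz":0,"tx":0,"ty":0,"tz":-80,"hand":0.28},{"rx":0,"ry":0,"rz":0,"tx":0,"ty":0,"tz":-120,"hand":0.28},{"rx":0,"ry":0,"rz":0,"tx":20,"ty":0,"tz":-160,"hand":0.28},{"rx":0,"ry":0,"rz":0,"tx":60,"ty":-20,"tz":-180,"hand":0.28},{"rx":0,"ry":0,"rz":0,"tx":100,"ty":-50,"tz":-200,"hand":0.28},{"rx":0,"ry":0,"rz":0,"tx":150,"ty":-70,"tz":-200,"hand":0.28},{"rx":0,"ry":0,"rz":0,"tx":150,"ty":-70,"tz":-200,"hand":0.28},{"rx":0,"ry":0,"rz":0,"tx":150,"ty":-70,"tz":-200,"hand":0.28}]'; python3 - <<'E'
from h import *
im=save("scene","end")
cv2.imwrite('pics/endc.png',cv2.resize(im[140:320,130:480,::-1],None,fx=2.28,fy=2.28,interpolation=cv2.INTER_CUBIC))
E
```

```text
t: 45.6
eef_pos: [0.4777, -0.1064, 0.2053]
orientation: [-180.0, 0.1, 179.9]
wrist_force: [0.5, 0.2, -0.5]
grip_width: 0.0616
finger_force: 0.0
```

View pics/endc.png

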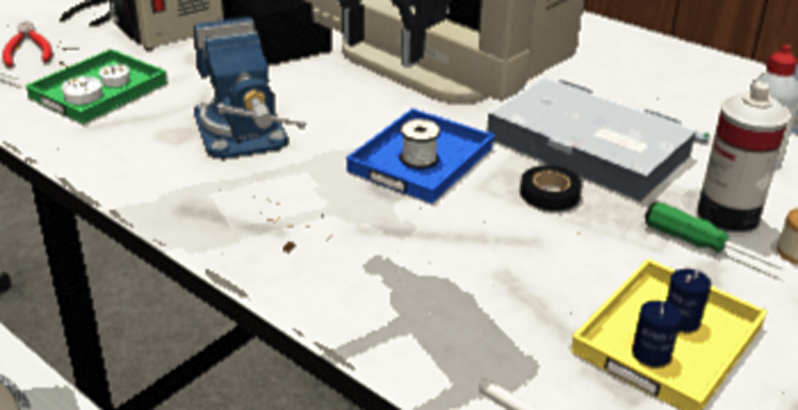

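The crop shows both tins flat in the green bin at (82,90) and (115,75), and the reel upright in the blue bin at (420,143). Both caps are upright in the yellow bin at (655,333) and (688,300), and the tape at (550,187) is untouched. Handing in.

```bash
python3 -c "
from station import hand_in
print(hand_in())"
```

```text
the job is handed in; nothing more can be done
None
```

The job is handed in at 45.6 s on the robot's clock: the last picture shows both capacitors upright in the yellow bin, both tins flat in the green bin, the reel upright in the blue bin and the tape where it was.

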